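# Lay up a grommet for setting

### The arm

A 6-joint arm with a two-finger parallel gripper is mounted at the origin on a cart in front of the work surface, level with it; the furniture and walls round the work are solid. World frame = base frame: x ahead of the robot, y to its left, z up, the work surface at z = 0. Lengths are in mm, angles in rad, forces in N, time in s.
With the tool pointing down it reaches from about 350 to 875 mm from the base axis. Payload 15.5 kg.
Tool frame: the origin (TCP) lies midway between the tips of the shut fingers; the grasp point (between the pads) lies 19 mm behind it; y points along the fingers, z is the direction in which the jaws open and shut, and the axes are right-handed (so a half turn about y gives the same grasp; the last joint's range is limited). The gripper opens to 85 mm and grips with 20 to 120 N. Pads are 22 mm wide; open, the fingers measure 114 mm over their backs; the gripper's body (76 mm by 85 mm) begins 54 mm behind the grasp point. The pads swing forward as they close: fully open they stand 13 mm farther back than shut.
Start: joints at [1.036, 0.494, 1.345, -0, 1.302, -0.096], TCP at [265.529, 565.792, 231.277] pointing down, gripper open.
Joint ranges: [-2.91, 2.91], [-0.82, 2.16], [0.22, 2.67], [-1.22, 4.37], [0.12, 2.79], [-3.08, 3.08]. Speed limits (rad/s): [1.89, 1.89, 2.57, 3.01, 3.01, 3.01].

### API

Orientations are given as a rotation vector (axis times angle).
In Python, from plant import readout, vision, bot gives the robot as it stands.
- The arm moves only by the tool apply_moves, never from a script. Its argument "commands" is a list of rows, each a list of 7 numbers: the opening, from -1 (shut) to 1 (fully open), then the shift along the tool's x, y, z in m, then the turn, a rotation vector about the tool's x, y, z in rad. A call has 1 to 12 rows; each row is the pose to reach, as a shift and turn from the pose measured when the call began, along the tool's axes at that moment; what a row does not reach only later rows make up. A row lasts 1/12 s, in which the tool goes at most 41.7 mm and 7.16 degrees, less where a joint would pass 70% of its speed; a pose out of reach is approached as far as the arm can. A call with a gripper value outside its range is refused whole. The fingers move at their own pace and stop on an object; "newtons" is the grip in N (left out, the last holds). Time passes only in rows, so rows that repeat a pose let the fingers close. It gives the time, the measured TCP pose, the force and the opening at its end, in the units of the state.
- readout.read_state(): the state, without advancing time (a new reading comes with each control period).
- vision.get_image(name): name is "scene" or "top" or "wrist"; returns a dict with "pixels" (480x640x3 uint8, red, green, blue), "camera_matrix" (3x3 intrinsics, pixels), "R" (3x3) and "t" (3): a world point X has camera coordinates R X + t; the wrist camera has in their place "tool_from_camera" (4x4, takes a point from camera to tool coordinates, whose origin is the TCP and whose axes are the tool frame's). Camera axes: x right, y down, z forward; pixel columns grow to the right and rows downward; lengths in mm; the calibration is good to about 2 mm. A picture is of the moment at which its call begins: read the wrist's pose just before it. There is no depth.
- bot.sign_off(): hands the job in, once; it reports no verdict.
Trained networks look in a picture, given as the dict that the camera call returned (one of the last four; its "shot" number tells which), for a name from the list of things; names that differ only in an ending like _2 or _b are one class to them, and where a whole thing is asked for, a point or a joint stands for the part that bears it (a point fixed in the world has none). Each returns a list of dicts, best first, with "conf" (0 to 1); they miss things now and then, are a little off and sometimes report something else, mostly with a low value. They report only what shows in the picture. A call takes as long as a camera call. They do not tell look-alikes from the thing itself.
- vision.recognise(picture, label): "box" ([left, top, right, bottom] in pixels, round what is visible of it).
- vision.outline_of(picture, label): "region" (480x640 bool, what is visible of it) and "box" ([left, top, right, bottom] in pixels, round what is visible of it).
The state is a dict: "t": time; "q": joint angles; "qd": joint speeds; "joint_efforts": joint torques, N m; "eef_pos": TCP position; "ee_rot": TCP orientation; "ft_force": force on the tool from outside, world axes, zero at the start; "torque": the same for the moment, N m; "width": finger opening in mm.
Only numpy, scipy, OpenCV 4.12 (cv2) and the standard library are available. Lean on these libraries where they do the work, as an engineer would, in place of code of your own. Each camera call takes 0.05 s, during which the arm holds its last target.

### The job

Lay up the brass grommet in the hanging hole of the hardboard pattern, ready to be struck: seat the grommet barrel-up on the pilot of the larger of the two round dies, lay the pattern flat over it with the barrel through its hole, lay the larger washer round the barrel flat on the pattern, and last stand the larger punch upright on top with its nose in the barrel and its shoulder resting on the barrel's lip. Build it up in that order on the die, and leave the small washer, the small punch and the small die where they are.

Things in the scene. Friction and masses are not known exactly. Their poses are not given: they have to be found in the camera images.
- die_large: The larger die, a fixed dark steel disc 56 mm across and 22 mm high, standing on the bench, with a bright tapered pilot pin on its flat top (pilot 7 mm high, 22 mm across at its foot, 14 mm at its tip). Origin at the centre of the underside, z up; yaw means nothing.
- die_small: The smaller die, likewise fixed and of the same make: 42 mm across, 18 mm high, pilot 6 mm high and 13 mm across. Not used; leave it. Origin at the centre of the underside.
- grommet_mid (a point): Brass grommet lying loose, barrel up: round flange 48 mm across and 3 mm thick, hollow barrel 29 mm across rising from it; 18 mm high in all, top 5 mm of the barrel narrowing to 26.5 mm. Bore 25 mm, 22 mm at the lip. Point at its centre, 9 mm above its underside, z along the barrel. Seated on the die, underside 22 mm and lip 40 mm above the bench. Grip it across the barrel above the flange. About 45 g.
- pattern_mid (a point): Dark brown hardboard pattern, a flat plate 90 mm long (its x), 66 mm wide (its y), 5 mm thick, lying on the bench; round hole 33.5 mm across, its centre 14 mm to +x of the plate centre on the midline. Point at the plate centre, half-way up. Grip it across the 66 mm width. Any direction on the die will do. Laid on the seated grommet, its underside is 25 mm above the bench. About 60 g.
- washer_large_mid (a point): The larger brass washer, a flat ring 48 mm across with a 33.6 mm hole, 5 mm thick, lying on the bench (no barrel). Can be gripped across its outside. Point at its centre, half-way up (2.5 mm), z up. Lying on the laid pattern, its underside is 30 mm above the bench.
- punch_large_mid (a point): The larger steel punch, 90 mm high, nose down in a hole of a wooden block (60 x 150 x 30 mm). From its tip up: tapered nose 9 mm (12 to 19 mm across), shoulder disc 40 mm across, 16 mm high, shank 23 mm across (25 to 79 mm up), head 29 mm. The shoulder rests on the block, 30 mm above the bench. Point on its axis 45 mm above the tip, z up. Grip the shank. 0.3 kg. On the stack its tip is 31 mm above the bench.
- washer_small_mid (a point): The smaller brass washer, a flat ring 32 mm across with a 19 mm hole, 5 mm thick, lying on the bench. Not used; leave it. Point at its centre, half-way up.
- punch_small_mid (a point): The smaller steel punch, 78 mm high, shoulder 33 mm across, shank 16 mm, standing in the wooden block's other hole, 80 mm from the larger one. Not used; leave it. Point on its axis, 39 mm above the nose tip. The line between the two punches is the block's long direction.
There are look-alikes about, which are no part of the job. What is shaped like the part that bears grommet_mid but pink is not meant.

How it is judged (in metres and radians):
On the way, in this order (a step that is already met when the one before it is completed fails the run):
1. the grommet sits barrel-up on the larger die and is let go (horizontal distance between grommet_mid and die_large below 0.005 m and z of grommet_mid in the frame of die_large between 0.028 and 0.034 m and angle between grommet_mid's own z axis and vertical below 0.12 rad and contact force between grommet and the fingers below 0.3 N), for 0.2 s.
2. the pattern lies flat on the grommet's flange, barrel through its hole, and is let go (horizontal distance between grommet_mid and die_large below 0.005 m and z of grommet_mid in the frame of die_large between 0.028 and 0.034 m and angle between each of grommet_mid, pattern_mid's own z axis and vertical below 0.12 rad and x of grommet_mid in the frame of pattern_mid between 0.008 and 0.02 m and y of grommet_mid in the frame of pattern_mid between -0.006 and 0.006 m and z of pattern_mid in the frame of die_large between 0.0245 and 0.0305 m and contact force between pattern and the fingers below 0.3 N), for 0.2 s.
3. the larger washer lies flat on the pattern round the barrel and is let go (horizontal distance between grommet_mid and die_large below 0.005 m and z of grommet_mid in the frame of die_large between 0.028 and 0.034 m and angle between each of grommet_mid, pattern_mid, washer_large_mid's own z axis and vertical below 0.12 rad and x of grommet_mid in the frame of pattern_mid between 0.008 and 0.02 m and y of grommet_mid in the frame of pattern_mid between -0.006 and 0.006 m and z of pattern_mid in the frame of die_large between 0.0245 and 0.0305 m and horizontal distance between washer_large_mid and grommet_mid below 0.006 m and z of washer_large_mid in the frame of die_large between 0.0295 and 0.0355 m and contact force between washer_large and the fingers below 0.3 N), for 0.2 s.
4. the larger punch stands with its nose in the barrel and is let go (horizontal distance between grommet_mid and die_large below 0.005 m and z of grommet_mid in the frame of die_large between 0.028 and 0.034 m and angle between each of grommet_mid, pattern_mid, washer_large_mid's own z axis and vertical below 0.12 rad and x of grommet_mid in the frame of pattern_mid between 0.008 and 0.02 m and y of grommet_mid in the frame of pattern_mid between -0.006 and 0.006 m and z of pattern_mid in the frame of die_large between 0.0245 and 0.0305 m and horizontal distance between each of washer_large_mid, punch_large_mid and grommet_mid below 0.006 m and z of washer_large_mid in the frame of die_large between 0.0295 and 0.0355 m and z of punch_large_mid in the frame of die_large between 0.073 and 0.079 m and angle between punch_large_mid's own z axis and vertical below 0.1 rad and contact force between punch_large and the fingers below 0.3 N), for 0.2 s.
At the end, for the whole second after the job is handed in: On the larger die, each let go, at rest, flat (0.12 rad) and fully down (3 mm): grommet within 5 mm of its axis; then pattern, larger washer and upright larger punch, each within 6 mm of the barrel axis, in that order upward. Small washer and punch never moved over 25 mm (all of step 4 and contact force between each of grommet, pattern, washer_large and the fingers below 0.3 N and linear speed of each of grommet, pattern, washer_large, punch_large below 0.02 m/s); the robot touches nothing.
It fails at once if the small washer is moved more than 25 mm (distance of washer_small_mid from where it was at the start of the episode above 0.025 m).
It fails at once if the small punch is moved more than 25 mm (distance of punch_small_mid from where it was at the start of the episode above 0.025 m).
It also fails if it takes over 138 s, if anything falls off the work surface, if the arm or the gripper's body presses on something with over 40 N, if the wrist force passes 120 N, or if a joint passes its speed limit or range.

## Working session

There is one attempt and no reset: what is moved stays moved. The work goes in short steps, Python scripts to look and compute and a tool call to move; the robot and the scene stay as the last step left them, time stands still between calls to the robot, and variables do not carry over. Pictures are saved under pics/ and viewed, and the job is handed in when it is done.

Besides the shell and the picture viewer there is one more tool, called as name([rows], argument=value, ...), one row to a line, values as JSON. apply_moves: Moves the arm, as the interface text tells. Its arguments: {"type":"object","properties":{"commands":{"type":"array"},"newtons":{"type":"number"}},"required":["commands"]}

```bash
ls; mkdir -p pics
python3 - <<'E'
from plant import readout, vision, bot
import cv2, numpy as np
print(readout.read_state())
for n in ("scene","top","wrist"):
    p=vision.get_image(n)
    cv2.imwrite(f"pics/{n}0.png",p["pixels"][:,:,::-1])
    print(n,{k:(v.tolist() if hasattr(v,'tolist') else v) for k,v in p.items() if k!="pixels"})
E
```

```text
pics
{'t': 0.0, 'q': array([ 1.03651754e+00,  4.94179687e-01,  1.34614303e+00,  6.84632617e-07,
        1.30247431e+00, -9.55073118e-02]), 'qd': array([-0.0001931 ,  0.00022611,  0.00170785, -0.00049366, -0.00055458,
        0.00064939]), 'joint_efforts': array([-9.93039976e-04, -8.82144284e+01, -3.83872283e+01, -9.12522341e-05,
        9.95132898e-03,  6.46070930e-05]), 'eef_pos': array([265.33531815, 565.48664431, 230.6983868 ]), 'ee_rot': array([-1.54441615,  0.34445919, -0.34386831]), 'ft_force': array([ 0.76019327, -0.32458623, -0.98198038]), 'torque': array([ 0.00904806, -0.02450305,  0.00181132]), 'width': 85.40705959582706}
scene {'camera_matrix': [[469.258213091681, 0.0, 326.3416756867028], [0.0, 469.258213091681, 230.9900732622963], [0.0, 0.0, 1.0]], 'R': [[-0.8514036711063327, -0.5245011132239408, -0.0032204120088407317], [-0.22668879872816666, 0.3734986451960325, -0.8995059480447638], [0.4729946906233099, -0.7651126350176001, -0.43689664496146496]], 't': [437.5148372056814, 148.37717681434137, 822.0419200523689], 'shot': 1}
top {'camera_matrix': [[481.244801633852, 0.0, 327.76293130388706], [0.0, 481.244801633852, 246.16100394316177], [0.0, 0.0, 1.0]], 'R': [[0.0034224515046566402, -0.9999753724276295, 0.006127100776183794], [-0.9937186641913666, -0.0040862638664319086, -0.11183254841654926], [0.1118548312028775, -0.005705872925077438, -0.9937081763529665]], 't': [71.46915934463978, 458.4222556863191, 1068.438040982625], 'shot': 2}
wrist {'camera_matrix': [[406.5187190083542, 0.0, 317.84159229809006], [0.0, 406.5187190083542, 238.1119119157904], [0.0, 0.0, 1.0]], 'tool_from_camera': [[-0.0010203468365057949, 0.9525812194378062, 0.30428272916271987, -78.05716923126803], [-0.00011229065640261705, -0.3042829947825052, 0.9525816744389932, -142.63298953817707], [0.9999994731414311, 0.0009377955906374412, 0.00041744016153629794, -0.38256750771126224], [0.0, 0.0, 0.0, 1.0]], 'shot': 3}
```

View pics/scene0.png

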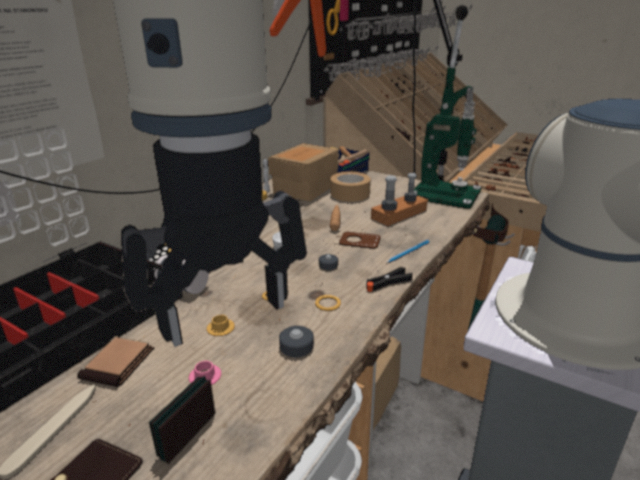

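View pics/top0.png

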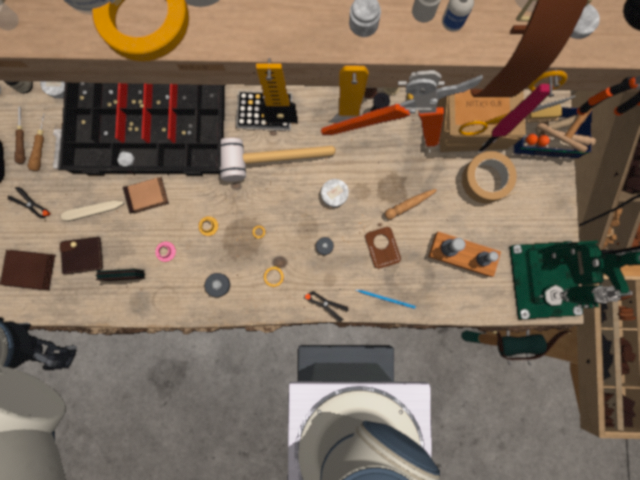

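View pics/wrist0.png

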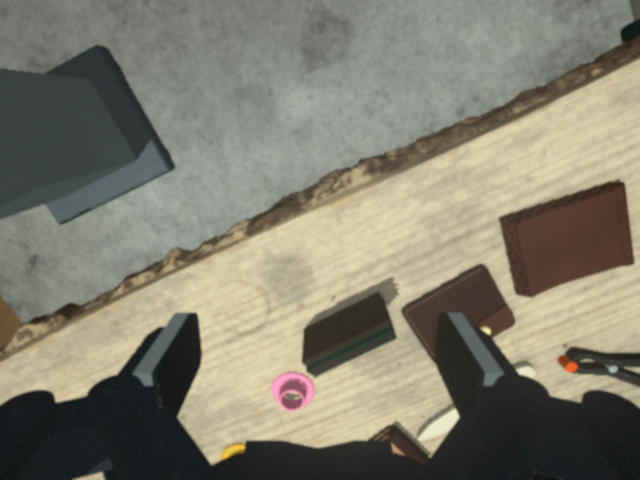

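```bash
cat > h.py <<'E'
from plant import readout, vision, bot
import cv2, numpy as np
from scipy.spatial.transform import Rotation as Ro
def grab(n,save=None):
    s=readout.read_state(); p=vision.get_image(n)
    if n=="wrist":
        T=np.array(p["tool_from_camera"]); Rt=Ro.from_rotvec(s["ee_rot"]).as_matrix()
        Rwc=Rt@T[:3,:3]; c=Rt@T[:3,3]+s["eef_pos"]
    else:
        R=np.array(p["R"]); Rwc=R.T; c=-R.T@np.array(p["t"])
    p["Rwc"]=Rwc; p["c"]=c
    if save: cv2.imwrite(f"pics/{save}.png",p["pixels"][:,:,::-1])
    return p
def ray(p,uv,z):
    d=p["Rwc"]@np.linalg.inv(np.array(p["camera_matrix"]))@np.array([uv[0],uv[1],1.])
    return p["c"]+d*(z-p["c"][2])/d[2]
def proj(p,X):
    q=np.array(p["camera_matrix"])@(p["Rwc"].T@(np.array(X,float)-p["c"])); return q[:2]/q[2]
def circ(p,X,r,n=72):
    a=np.linspace(0,2*np.pi,n,endpoint=False)
    return np.array([proj(p,[X[0]+r*np.cos(t),X[1]+r*np.sin(t),X[2]]) for t in a])
def tgt(pos,jaw):
    """jaw: angle (rad) of jaw axis in the xy plane; tool y down. gives shift & turn in tool frame, choosing nearest half-turn"""
    s=readout.read_state(); R=Ro.from_rotvec(s["ee_rot"]); Rm=R.as_matrix()
    best=None
    for k in(0,np.pi):
        zt=np.array([np.cos(jaw+k),np.sin(jaw+k),0]); yt=np.array([0,0,-1.]); xt=np.cross(yt,zt)
        rv=Ro.from_matrix(Rm.T@np.column_stack([xt,yt,zt])).as_rotvec()
        if best is None or np.linalg.norm(rv)<np.linalg.norm(best): best=rv
    sh=Rm.T@(np.array(pos)-s["eef_pos"])/1000
    print("shift m",np.round(sh,4),"turn",np.round(best,4),"dist",round(np.linalg.norm(sh)*1000),"deg",round(np.degrees(np.linalg.norm(best))))
def st():
    s=readout.read_state(); Rm=Ro.from_rotvec(s["ee_rot"]).as_matrix()
    print("t",round(s["t"],2),"pos",s["eef_pos"].round(1),"jaw",np.arctan2(Rm[1,2],Rm[0,2]).round(3),"ydir",Rm[:,1].round(3),"w",round(s["width"],1),"F",s["ft_force"].round(1),"q",s["q"].round(2))
E
python3 - <<'E'
from h import *
st()
p=grab("top")
names={"die_large":0,"die_small":0,"grommet_mid":9,"pattern_mid":5,"washer_large_mid":5,"punch_large_mid":90,"washer_small_mid":5,"punch_small_mid":78}
for n,z in names.items():
    for r in vision.outline_of(p,n)[:4]:
        m=r["region"]; ys,xs=np.nonzero(m); 
        (cx,cy),_=cv2.minEnclosingCircle(np.column_stack([xs,ys]).astype(np.float32))
        b=r["box"]; print(n,round(r["conf"],2),np.round(b),m.sum(),"xy",ray(p,(xs.mean(),ys.mean()),z).round(0))
cv2.imwrite("pics/top_c.png",cv2.resize(p["pixels"][180:320,140:530,::-1],None,fx=2,fy=2,interpolation=cv2.INTER_CUBIC))
E
```

```text
t 0.15 pos [265.4 565.6 230.8] jaw 1.132 ydir [-0.    -0.001 -1.   ] w 85.6 F [ 0.4 -0.4 -0.5] q [ 1.04  0.49  1.35  0.    1.3  -0.1 ]
die_large 0.69 [202. 273. 232. 297.] 510 xy [370. 329.   0.]
die_large 0.34 [196. 220. 219. 235.] 294 xy [507. 353.   0.]
die_small 0.54 [314. 238. 337. 256.] 275 xy [462.  81.   0.]
grommet_mid 0.51 [195. 218. 216. 234.] 223 xy [507. 351.   9.]
pattern_mid 0.6 [367. 229. 402. 271.] 903 xy [455. -55.   5.]
washer_large_mid 0.69 [265. 268. 286. 285.] 205 xy [389. 196.   5.]
punch_large_mid 0.56 [440. 239. 467. 258.] 375 xy [ 451. -191.   90.]
punch_small_mid 0.48 [479. 253. 499. 269.] 221 xy [ 428. -269.   78.]
```

View pics/top_c.png

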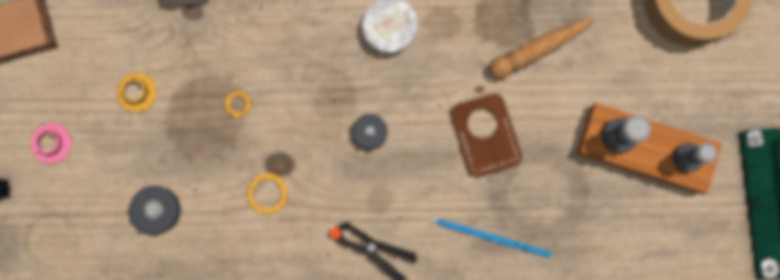

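The grommet candidates are brass at top pixel (208,226), which I choose, and the pink look-alike at (165,252). The other choices, by size and in top-view pixels:
- **Dies:** (217,285) large, (324,246) small.
- **Washers:** (274,276) large, (258,231) small.
- **Punches:** (453,243) large, (487,258) small.
- **Pattern:** (382,247). The brown wallets at (25,270) and (80,253) have no hole.

Next I move above the grommet for a close check.

Run:
```python
from h import *
tgt([450,345,200],np.pi/2)
```

```text
shift m [ 0.2608  0.0313 -0.1215] turn [ 0.     -0.4388 -0.    ] dist 289 deg 25
```

apply_moves([
  [1,0.13,0.01,-0.06,0,-0.22,0],
  [1,0.261,0.031,-0.1215,0,-0.439,0],
  [1,0.261,0.031,-0.1215,0,-0.439,0],
  [1,0.261,0.031,-0.1215,0,-0.439,0],
  [1,0.261,0.031,-0.1215,0,-0.439,0],
  [1,0.261,0.031,-0.1215,0,-0.439,0],
  [1,0.261,0.031,-0.1215,0,-0.439,0],
  [1,0.261,0.031,-0.1215,0,-0.439,0],
  [1,0.261,0.031,-0.1215,0,-0.439,0],
  [1,0.261,0.031,-0.1215,0,-0.439,0],
  [1,0.261,0.031,-0.1215,0,-0.439,0],
])

```text
t: 1.52
eef_pos: [449.6, 345.7, 200.4]
ee_rot: [-1.57, -0.001, 0.001]
ft_force: [0.4, 0.9, 0.7]
width: 85.2
```

Run:
```python
from h import *
st()
p=grab("wrist","w1")
for n,z in {"die_large":22,"grommet_mid":18,"washer_large_mid":5}.items():
    for r in vision.outline_of(p,n)[:3]:
        m=r["region"]; ys,xs=np.nonzero(m)
        c=(xs.mean(),ys.mean()); print(n,round(r["conf"],2),np.round(r["box"]),m.sum(),ray(p,c,z).round(1))
```

```text
t 1.52 pos [449.6 345.7 200.4] jaw 1.572 ydir [-0.  0. -1.] w 85.2 F [0.4 0.9 0.7] q [ 0.55  0.45  1.53  0.    1.17 -1.02]
die_large 0.97 [256.  69. 328. 146.] 4359 [370.3 323.8  22. ]
grommet_mid 0.9 [410. 175. 464. 229.] 1988 [443.2 443.   18. ]
grommet_mid 0.78 [299. 240. 349. 292.] 1672 [500.1 351.1  18. ]
washer_large_mid 0.62 [105. 102. 168. 163.] 1672 [389.6 198.4   5. ]
```

View pics/w1.png

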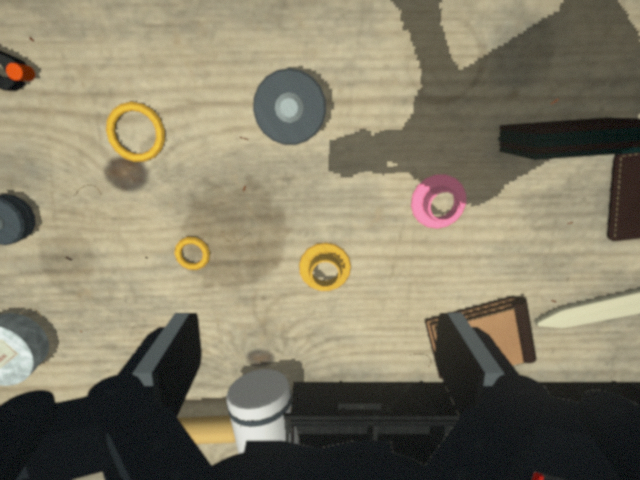

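```bash
cat >> h.py <<'E'
from scipy.optimize import minimize
def hullmask(p,xy,prof,S=1):
    pts=np.vstack([circ(p,[xy[0],xy[1],z],r) for r,z in prof]).astype(np.float32)
    h=cv2.convexHull(pts); m=np.zeros((480,640),np.uint8)
    cv2.fillPoly(m,[np.round(h*16).astype(np.int32)],255,shift=4,lineType=cv2.LINE_AA); return m/255.
def fit(p,mask,prof,xy0):
    """fit silhouette of a round thing (profile of (r,z)) to a mask (holes filled)"""
    cs,_=cv2.findContours(mask.astype(np.uint8),cv2.RETR_EXTERNAL,cv2.CHAIN_APPROX_NONE)
    c=max(cs,key=cv2.contourArea); f=np.zeros(mask.shape,np.uint8); cv2.drawContours(f,[c],-1,1,-1); f=cv2.GaussianBlur(f.astype(float),(0,0),0.6)
    g=lambda x: np.abs(cv2.GaussianBlur(hullmask(p,x,prof),(0,0),.6)-f).sum()/f.sum()
    r=minimize(g,xy0,method="Nelder-Mead",options=dict(initial_simplex=np.array(xy0)+np.array([[0,0],[4,0],[0,4]]),xatol=.05,fatol=1e-5))
    return r.x,r.fun
G=[(24,0),(24,3),(13.25,18)]
D=[(28,0),(28,22)]
W=[(24,0),(24,5)]
def brass(p):
    h=cv2.cvtColor(p["pixels"],cv2.COLOR_RGB2HSV); return ((h[:,:,0]>14)&(h[:,:,0]<32)&(h[:,:,1]>150)&(h[:,:,2]>70)).astype(np.uint8)
def blobs(m,p,z,lo=150):
    n,l,s,c=cv2.connectedComponentsWithStats(m)
    return [(l==i,s[i,4],c[i].round(0),ray(p,c[i],z)[:2]) for i in range(1,n) if s[i,4]>lo]
E
python3 - <<'E'
from h import *
p=grab("wrist")
for m,a,c,xy in blobs(brass(p),p,3): print(a,c,xy.round(1))
for n,prof in (("die_large",D),("grommet_mid",G),("washer_large_mid",W)):
    for r in vision.outline_of(p,n)[:3]:
        m=r["region"]; ys,xs=np.nonzero(m)
        x,f=fit(p,m,prof,ray(p,(xs.mean(),ys.mean()),5)[:2]); print(n,np.round(r["box"]),x.round(1),round(f,3))
for m,a,c,xy in blobs(brass(p),p,3):
    for prof in (G,W): print(c,*fit(p,m,prof,xy))
p=grab("top")
for m,a,c,xy in blobs(brass(p),p,3,60):
    for prof in (G,W): print(c,*fit(p,m,prof,xy))
r=vision.outline_of(p,"die_large")[0]; print(fit(p,r["region"],D,[370,325]))
E
```

```text
1261 [135. 131.] [389.5 197.1]
531 [192. 253.] [493.8 233.8]
1302 [324. 265.] [505.2 351.3]
die_large [254.  68. 330. 147.] [371.5 323.9] 0.066
grommet_mid [298. 240. 351. 291.] [509.1 351.7] 0.146
grommet_mid [411. 174. 466. 228.] [447.8 448.8] 0.109
washer_large_mid [109. 101. 166. 165.] [390.8 197.4] 0.141
[135. 131.] [390.66284252 197.09915181] 0.14085325942003057
[135. 131.] [390.83027421 197.80519216] 0.172073230196374
[192. 253.] [503.88940183 235.12766755] 1.6395247961513157
[192. 253.] [503.7705473  235.90860856] 1.7158661838719227
[324. 265.] [509.12560739 351.66182699] 0.20972182238855303
[324. 265.] [509.60396966 350.85303993] 0.23760286295213462
[143.  32.] [941.08472305 529.77219632] 0.8890097582727486
[143.  32.] [937.98610651 529.72942042] 0.8844585506355583
[273.  83.] [859.02497123 206.55794352] 0.6727733698130416
[273.  83.] [858.44618438 206.38103598] 0.6643647970816234
[352.  89.] [842.90721463  17.72751929] 0.7197031481915475
[352.  89.] [847.04100369  14.86765601] 0.7134192641199906
[550.  77.] [ 877.57536812 -480.12838487] 0.94114986009314
[550.  77.] [ 877.21151457 -479.18670462] 0.9611542645685798
[480. 125.] [ 748.24792213 -272.53499479] 0.5347484749989442
[480. 125.] [ 749.09420508 -272.52060575] 0.5388561036630897
[209. 222.] [518.87401203 351.49215261] 2.4410508914837776
[209. 222.] [518.55150226 351.1504778 ] 2.487395458992853
[258. 232.] [498.17079328 239.03708757] 2.189475448298978
[258. 232.] [498.09325848 236.69013566] 2.2261437908496737
[274. 276.] [389.68540637 200.39491306] 0.32329078279284423
[274. 276.] [389.19261996 197.992411  ] 0.3281045751633987
(array([374.06235123, 313.92829704]), np.float64(1.5947593582887698))
```

```bash
cat >> h.py <<'E'
def overlay(p,items,box,name,f=4):
    im=cv2.resize(p["pixels"][box[1]:box[3],box[0]:box[2],::-1],None,fx=f,fy=f,interpolation=cv2.INTER_CUBIC)
    for xy,prof in items:
        for r,z in prof:
            q=(circ(p,[xy[0],xy[1],z],r)-np.array(box[:2])+.5)*f
            cv2.polylines(im,[np.round(q).astype(np.int32)],True,(0,0,255) if z<10 else (0,255,0),1,cv2.LINE_AA)
    cv2.imwrite(f"pics/{name}.png",im)
E
python3 - <<'E'
from h import *
p=grab("wrist")
overlay(p,[([509,351.5],G),([371.5,324],D+[(11,22),(7,29)])],(240,60,390,300),"ov1",3)
E
```

```text
(no output)
```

View pics/ov1.png

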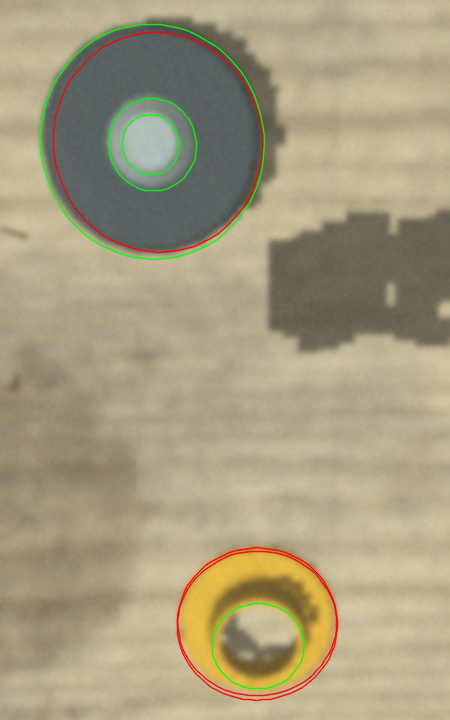

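The brass grommet at (325,267) overlays the model well, and the pink one at (438,202) is rejected. Going above the brass one.

Run:
```python
from h import *
tgt([508,351.3,70],np.pi/2)
```

```text
shift m [0.0579 0.1303 0.0063] turn [-0.      0.0004 -0.    ] dist 143 deg 0
```

apply_moves([
  [1,0.058,0.13,0.006,0,0,0],
  [1,0.058,0.13,0.006,0,0,0],
  [1,0.058,0.13,0.006,0,0,0],
  [1,0.058,0.13,0.006,0,0,0],
  [1,0.058,0.13,0.006,0,0,0],
  [1,0.058,0.13,0.006,0,0,0],
  [1,0.058,0.13,0.006,0,0,0],
])

```text
t: 2.65
eef_pos: [508.2, 351.3, 71.7]
ee_rot: [-1.57, -0.001, -0.0]
ft_force: [-0.9, 0.1, 0.5]
width: 85.3
```

Run:
```python
from h import *
st()
p=grab("wrist","w2")
r=vision.outline_of(p,"grommet_mid")
for q in r: print(q["box"],q["conf"])
x,f=fit(p,r[0]["region"],G,[508,351]); print(x,f)
c=proj(p,[508,351,5]).astype(int)
overlay(p,[(x,G)],(c[0]-80,c[1]-70,c[0]+80,c[1]+70),"ov2",4)
```

```text
t 2.65 pos [508.2 351.3  71.7] jaw 1.571 ydir [ 0.001  0.001 -1.   ] w 85.3 F [-0.9  0.1  0.5] q [ 0.51  0.67  1.52  0.    0.95 -1.06]
[276.4, 213.0, 361.8, 297.0] 0.61
[459.3, 96.0, 554.0, 190.6] 0.61
[69.3, 202.3, 132.3, 261.0] 0.35
[508.52098728 351.39235324] 0.08078754654600497
```

View pics/ov2.png

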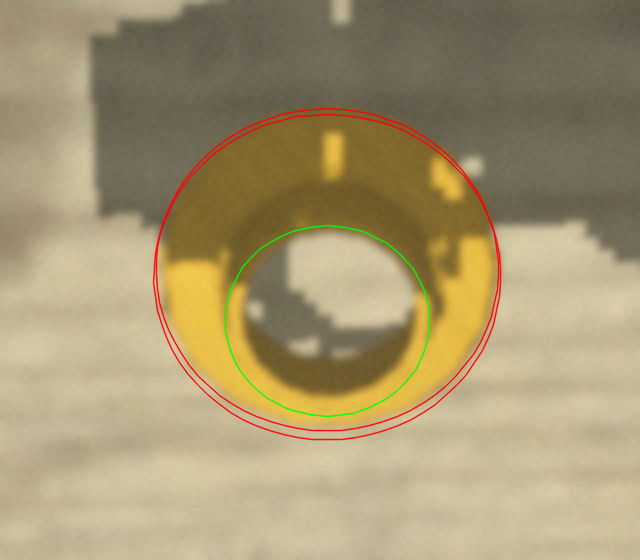

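Run:
```python
from h import *
st();tgt([507.8,351.8,6.5],np.pi/2)
```

```text
t 2.75 pos [508.3 351.5  72.2] jaw 1.571 ydir [ 0.002  0.001 -1.   ] w 85.6 F [0.1 0.  0.1] q [ 0.51  0.67  1.52  0.    0.95 -1.06]
shift m [-0.0007  0.0657  0.0002] turn [-0.0012  0.0007  0.0021] dist 66 deg 0
```

apply_moves([
  [1,-0.0005,0.03,0,0,0,0],
  [1,-0.0005,0.055,0,0,0,0],
  [1,-0.0005,0.066,0,0,0,0],
  [1,-0.0005,0.066,0,0,0,0],
  [1,-0.0005,0.066,0,0,0,0],
], newtons=30)

```text
t: 3.17
eef_pos: [508.1, 351.8, 7.1]
ee_rot: [-1.569, -0.002, -0.001]
ft_force: [0.6, -0.3, 0.5]
width: 85.2
```

Run:
```python
from h import *
st();tgt([507.8,351.8,6],np.pi/2)
p=grab("wrist","w3")
```

```text
t 3.17 pos [508.1 351.8   7.1] jaw 1.572 ydir [ 0.002  0.001 -1.   ] w 85.2 F [ 0.6 -0.3  0.5] q [ 0.51  0.76  1.55  0.    0.82 -1.06]
shift m [-0.0003  0.001   0.    ] turn [-0.0013  0.0008  0.0023] dist 1 deg 0
```

View pics/w3.png

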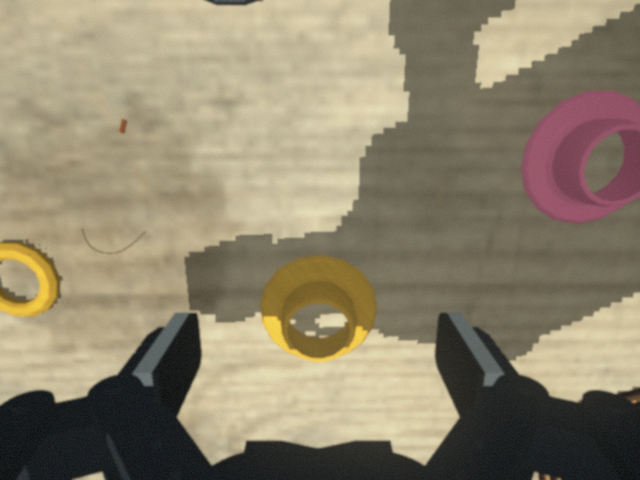

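apply_moves([
  [-0.3,0,0.0005,0,0,0,0],
  [-1,0,0.0005,0,0,0,0],
  [-1,0,0.0005,0,0,0,0],
  [-1,0,0.0005,0,0,0,0],
  [-1,0,0.0005,0,0,0,0],
  [-1,0,0.0005,0,0,0,0],
  [-1,0,0.0005,0,0,0,0],
  [-1,0,0.0005,0,0,0,0],
  [-1,0,0.0005,0,0,0,0],
  [-1,0,0.0005,0,0,0,0],
], newtons=30)

```text
t: 4.05
eef_pos: [508.7, 352.1, 7.7]
ee_rot: [-1.569, -0.004, -0.002]
ft_force: [-0.6, -0.2, 7.7]
width: 27.4
```

Run:
```python
from h import *
st();tgt([507.8,351.8,80],np.pi/2)
p=grab("wrist","w4")
```

```text
t 4.05 pos [508.7 352.1   7.7] jaw 1.572 ydir [ 0.004  0.002 -1.   ] w 27.4 F [-0.6 -0.2  7.7] q [ 0.51  0.76  1.55  0.    0.82 -1.06]
shift m [-0.0006 -0.0724 -0.0002] turn [-0.0022  0.0008  0.0039] dist 72 deg 0
```

View pics/w4.png

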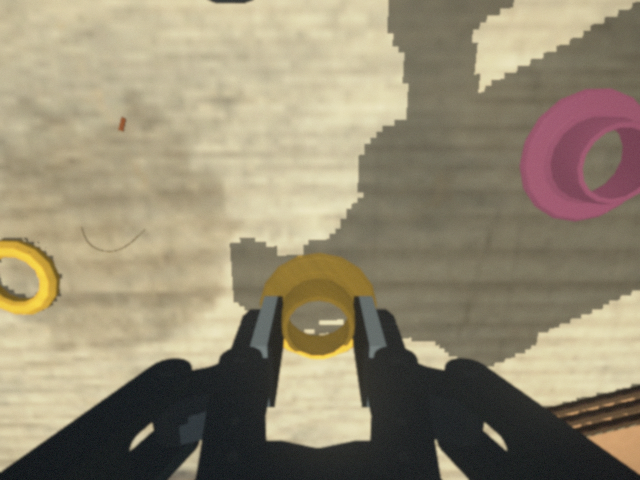

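apply_moves([
  [-1,0,-0.001,0,0,0,0],
  [-1,0,-0.001,0,0,0,0],
  [-1,0,-0.001,0,0,0,0],
], newtons=40)

```text
t: 4.35
eef_pos: [508.7, 352.1, 8.7]
ee_rot: [-1.569, -0.004, -0.002]
ft_force: [-0.4, 0.1, -0.6]
width: 26.5
```

Run:
```python
from h import *
st()
p=grab("wrist","w5"); st()
cv2.imwrite("pics/w5c.png",cv2.resize(p["pixels"][220:420,220:420,::-1],None,fx=3,fy=3,interpolation=cv2.INTER_CUBIC))
```

```text
t 4.35 pos [508.7 352.1   8.7] jaw 1.572 ydir [ 0.004  0.002 -1.   ] w 26.5 F [-0.4  0.1 -0.6] q [ 0.51  0.76  1.55  0.    0.83 -1.06]
t 4.4 pos [508.7 352.1   8.6] jaw 1.572 ydir [ 0.004  0.002 -1.   ] w 26.3 F [-0.1  0.4 -0.9] q [ 0.51  0.76  1.55  0.    0.83 -1.06]
```

View pics/w5c.png

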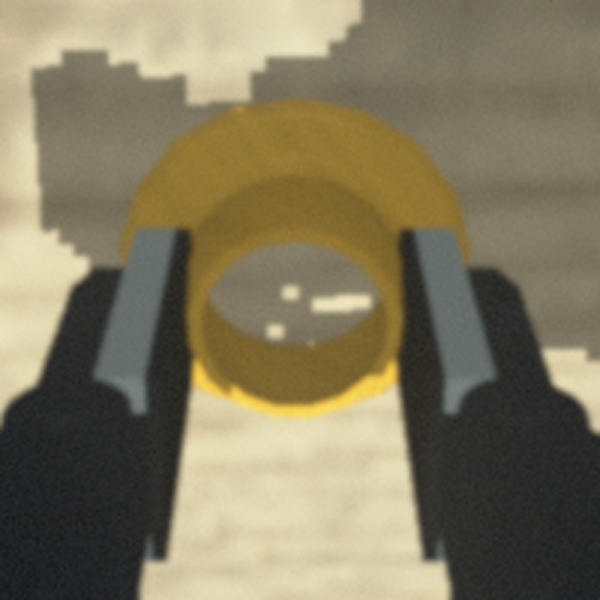

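apply_moves([
  [-1,0,-0.01,0,0,0,0],
  [-1,0,-0.02,0,0,0,0],
  [-1,0,-0.03,0,0,0,0],
  [-1,0,-0.03,0,0,0,0],
  [-1,0,-0.03,0,0,0,0],
], newtons=40)

```text
t: 4.82
eef_pos: [509.1, 352.3, 39.7]
ee_rot: [-1.568, -0.005, -0.004]
ft_force: [0.8, 0.2, -0.5]
width: 26.7
```

Run:
```python
from h import *
st()
p=grab("wrist"); 
cv2.imwrite("pics/w6c.png",cv2.resize(p["pixels"][220:420,220:420,::-1],None,fx=3,fy=3,interpolation=cv2.INTER_CUBIC))
p=grab("scene")
c=proj(p,[508,352,40]).astype(int);print(c)
cv2.imwrite("pics/s6c.png",cv2.resize(p["pixels"][c[1]-60:c[1]+60,c[0]-80:c[0]+80,::-1],None,fx=4,fy=4,interpolation=cv2.INTER_CUBIC))
```

```text
t 4.82 pos [509.1 352.3  39.7] jaw 1.572 ydir [ 0.006  0.003 -1.   ] w 26.7 F [ 0.8  0.2 -0.5] q [ 0.51  0.71  1.54  0.    0.88 -1.06]
[217 308]
```

View pics/w6c.png

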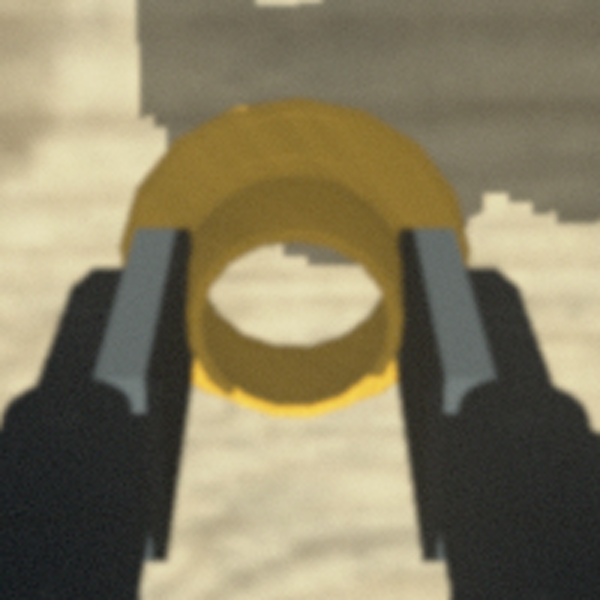

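View pics/s6c.png

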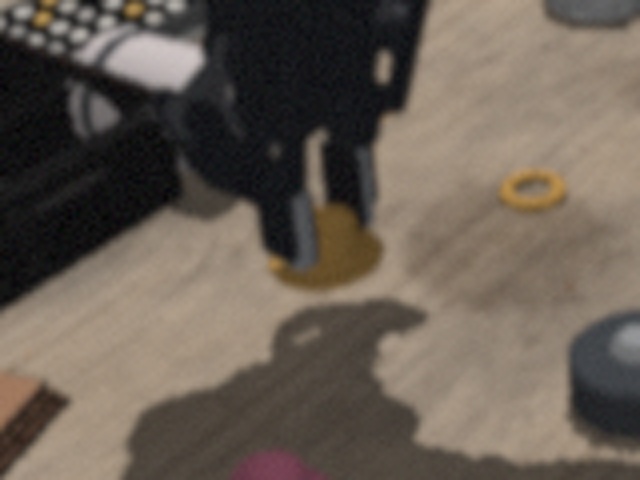

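```bash
cat >> h.py <<'E'
def up(prof,dz): return [(r,z+dz) for r,z in prof]
E
python3 - <<'E'
from h import *
s=readout.read_state();st()
p=grab("wrist")
r=vision.outline_of(p,"grommet_mid")
for q in r: print(q["box"],q["conf"])
z0=s["eef_pos"][2]-8.2
c=proj(p,[508,352,z0]).astype(int)
xy=[508.0,352.1]
overlay(p,[(xy,up([(24,0),(24,3)],z0)),(xy,up([(13.25,18),(11,18)],z0)),(xy,[(12.5,z0)])],(c[0]-80,c[1]-70,c[0]+80,c[1]+70),"ov3",4)
tgt([371.8,324,90],np.pi/2)
E
```

```text
t 4.92 pos [508.5 352.   38.6] jaw 1.572 ydir [ 0.004  0.002 -1.   ] w 26.9 F [-0.7 -0.6 -1. ] q [ 0.51  0.71  1.54  0.    0.88 -1.06]
[484.9, 94.1, 594.6, 204.5] 0.93
[260.8, 251.3, 375.8, 359.8] 0.7
shift m [-0.1364 -0.0522 -0.0277] turn [-0.0019  0.0008  0.0033] dist 149 deg 0
```

View pics/ov3.png

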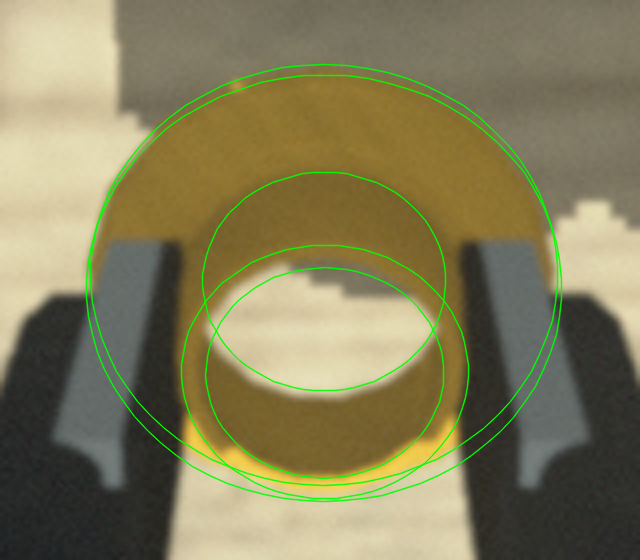

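apply_moves([
  [-1,-0.02,-0.03,-0.005,0,0,0],
  [-1,-0.05,-0.052,-0.012,0,0,0],
  [-1,-0.09,-0.052,-0.02,0,0,0],
  [-1,-0.12,-0.052,-0.025,0,0,0],
  [-1,-0.136,-0.052,-0.028,0,0,0],
  [-1,-0.136,-0.052,-0.028,0,0,0],
  [-1,-0.136,-0.052,-0.028,0,0,0],
  [-1,-0.136,-0.052,-0.028,0,0,0],
])

```text
t: 5.68
eef_pos: [373.1, 324.1, 89.7]
ee_rot: [-1.568, -0.004, -0.003]
ft_force: [0.4, 0.4, 0.4]
width: 26.8
```

Run:
```python
from h import *
s=readout.read_state();st()
p=grab("wrist","w7")
for q in vision.outline_of(p,"die_large"): print(q["box"],q["conf"],fit(p,q["region"],D,[372,324]))
xy=[372,324]; e=s["eef_pos"]; g=[e[0]-.5,e[1]+.1]; z0=e[2]-8.2
c=proj(p,[372,324,22]).astype(int); 
overlay(p,[(xy,D+[(11,22),(7,29)]),(g,up([(24,3),(13.25,18)],z0))],(c[0]-100,c[1]-70,c[0]+100,c[1]+130),"ov4",4 if 0 else 3)
tgt([372.3,323.9,50],np.pi/2)
```

```text
t 5.68 pos [373.1 324.1  89.7] jaw 1.572 ydir [ 0.004  0.002 -1.   ] w 26.8 F [0.4 0.4 0.4] q [ 0.59  0.51  1.82 -0.    0.8  -0.98]
[269.0, 194.7, 370.2, 269.8] 0.7 (array([371.13945913, 323.64325047]), np.float64(0.67522505857689))
shift m [-0.0011  0.0396 -0.0002] turn [-0.0022  0.0003  0.0038] dist 40 deg 0
```

View pics/ov4.png

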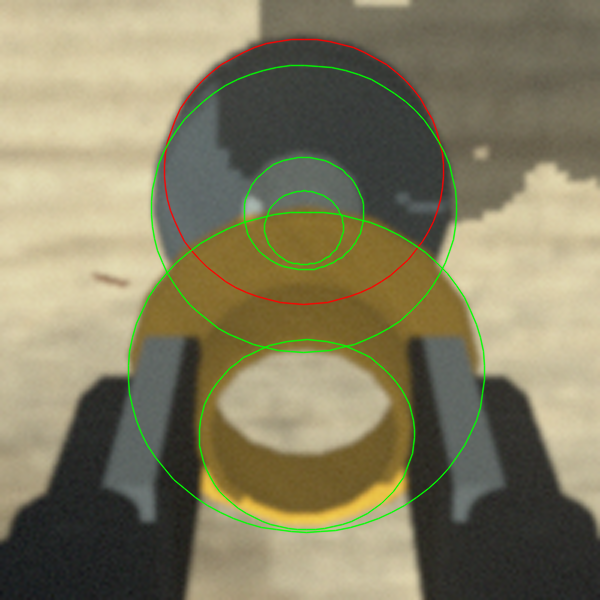

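apply_moves([
  [-1,-0.001,0.02,0,0,0,0],
  [-1,-0.001,0.04,0,0,0,0],
  [-1,-0.001,0.05,0,0,0,0],
  [-1,-0.001,0.055,0,0,0,0],
  [-1,-0.001,0.057,0,0,0,0],
  [-1,-0.001,0.057,0,0,0,0],
  [-1,-0.001,0.057,0,0,0,0],
])

```text
t: 6.37
eef_pos: [372.9, 324.3, 33.1]
ee_rot: [-1.568, -0.004, -0.003]
ft_force: [0.3, 0.2, 0.3]
width: 26.6
```

Run:
```python
from h import *
s=readout.read_state();st()
p=grab("wrist","w8");st()
```

```text
t 6.37 pos [372.9 324.3  33.1] jaw 1.571 ydir [ 0.004  0.003 -1.   ] w 26.6 F [0.3 0.2 0.3] q [ 0.6   0.62  1.86 -0.    0.66 -0.98]
t 6.42 pos [372.9 324.4  33.2] jaw 1.571 ydir [ 0.005  0.003 -1.   ] w 26.9 F [0.1 0.7 0.1] q [ 0.6   0.62  1.86 -0.    0.66 -0.98]
```

View pics/w8.png

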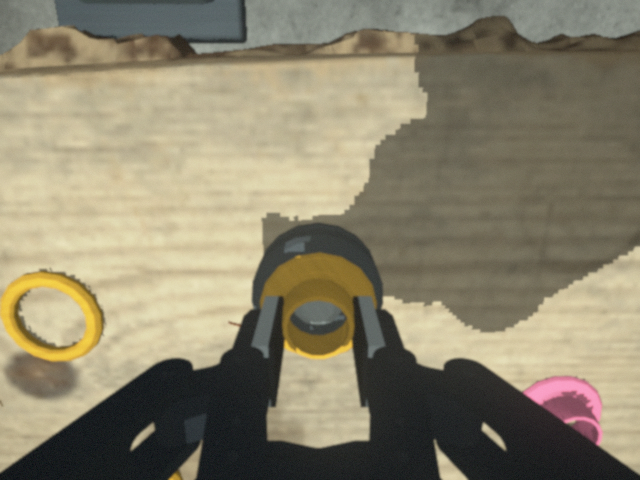

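The pilot shows inside the bore at (320,315) and there is no contact force. I lower the rest of the way.

apply_moves([
  [-1,-0.0005,0.0015,-0.0003,0,0,0],
  [-1,-0.0005,0.003,-0.0003,0,0,0],
  [-1,-0.0005,0.0035,-0.0003,0,0,0],
  [-1,-0.0005,0.0035,-0.0003,0,0,0],
])

```text
t: 6.75
eef_pos: [372.5, 324.2, 29.9]
ee_rot: [-1.568, -0.004, -0.004]
ft_force: [0.4, -0.7, 1.4]
width: 26.5
```

apply_moves([
  [-1,-0.0002,0.0008,0,0,0,0],
  [-1,-0.0002,0.0008,0,0,0,0],
  [-1,-0.0002,0.0008,0,0,0,0],
])

```text
t: 7.0
eef_pos: [372.5, 324.2, 29.7]
ee_rot: [-1.567, -0.005, -0.004]
ft_force: [-1.2, -2.8, 14.3]
width: 26.4
```

apply_moves([
  [0,0,-0.0008,0,0,0,0],
  [1,0,-0.001,0,0,0,0],
  [1,0,-0.001,0,0,0,0],
  [1,0,-0.001,0,0,0,0],
  [1,0,-0.001,0,0,0,0],
  [1,0,-0.001,0,0,0,0],
  [1,0,-0.03,0,0,0,0],
  [1,0,-0.06,0,0,0,0],
  [1,0,-0.07,0,0,0,0],
  [1,0,-0.07,0,0,0,0],
  [1,0,-0.07,0,0,0,0],
])

```text
t: 7.92
eef_pos: [372.3, 324.1, 99.9]
ee_rot: [-1.567, -0.006, -0.005]
ft_force: [-0.3, 0.3, -0.8]
width: 85.2
```

Run:
```python
from h import *
st()
p=grab("wrist","w9")
for n,pr in (("die_large",D),("grommet_mid",up(G,22))):
  for q in vision.outline_of(p,n)[:2]: print(n,q["box"],q["conf"],fit(p,q["region"],pr,[372,324]))
xy=[372,324]; c=proj(p,[372,324,22]).astype(int)
overlay(p,[(xy,D),(xy,up(G+[(11,18)],22))],(c[0]-80,c[1]-80,c[0]+80,c[1]+70),"ov5",4)
```

```text
t 7.92 pos [372.3 324.1  99.9] jaw 1.571 ydir [ 0.007  0.004 -1.   ] w 85.2 F [-0.3  0.3 -0.8] q [ 0.6   0.5   1.82 -0.    0.82 -0.98]
die_large [265.3, 192.9, 366.3, 292.8] 0.85 (array([370.74228322, 323.63539054]), np.float64(0.05548727247817))
grommet_mid [278.5, 210.7, 360.1, 287.3] 0.7 (array([372.02370244, 323.715819  ]), np.float64(0.097044237254513))
grommet_mid [476.2, 314.9, 537.6, 367.5] 0.67 (array([589.96875, 374.90625]), np.float64(1.0))
```

View pics/ov5.png

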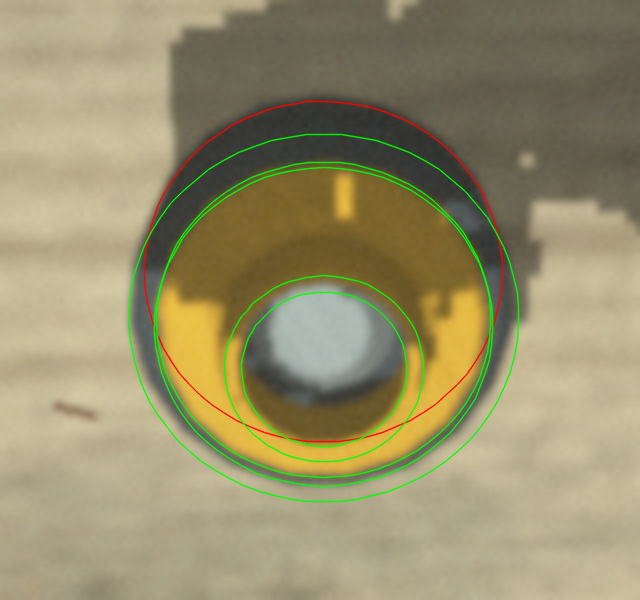

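Grommet seated: the barrel and pilot are concentric at overlay (323,335). Now the pattern.

Run:
```python
from h import *
tgt([430,-55,170],np.pi/2)
```

```text
shift m [ 0.0585 -0.072  -0.3785] turn [-0.0023  0.0004  0.0043] dist 390 deg 0
```

apply_moves([
  [1,0.005,-0.04,-0.02,0,0,0],
  [1,0.015,-0.07,-0.06,-0.001,0,0.002],
  [1,0.058,-0.07,-0.379,-0.0023,0.0004,0.0043],
  [1,0.058,-0.07,-0.379,-0.0023,0.0004,0.0043],
  [1,0.058,-0.07,-0.379,-0.0023,0.0004,0.0043],
  [1,0.058,-0.07,-0.379,-0.0023,0.0004,0.0043],
  [1,0.058,-0.07,-0.379,-0.0023,0.0004,0.0043],
  [1,0.058,-0.07,-0.379,-0.0023,0.0004,0.0043],
  [1,0.058,-0.07,-0.379,-0.0023,0.0004,0.0043],
  [1,0.058,-0.07,-0.379,-0.0023,0.0004,0.0043],
  [1,0.058,-0.07,-0.379,-0.0023,0.0004,0.0043],
  [1,0.058,-0.07,-0.379,-0.0023,0.0004,0.0043],
])

```text
t: 9.07
eef_pos: [429.3, -57.4, 167.2]
ee_rot: [-1.57, 0.004, -0.002]
ft_force: [-0.6, 0.1, 0.2]
width: 85.1
```

apply_moves([
  [1,0,0,0,0,0,0],
  [1,0,0,0,0,0,0],
])

```text
t: 9.23
eef_pos: [428.8, -56.5, 166.6]
ee_rot: [-1.57, 0.005, -0.001]
ft_force: [1.0, 1.0, 0.3]
width: 85.2
```

Run:
```python
from h import *
st()
p=grab("wrist","w10")
for q in vision.outline_of(p,"pattern_mid")[:2]:
    m=q["region"].astype(np.uint8); print(q["box"],q["conf"],m.sum())
    cs,_=cv2.findContours(m,cv2.RETR_CCOMP,cv2.CHAIN_APPROX_NONE)
    for c in cs:
        if len(c)<20: continue
        w=np.array([ray(p,u[0],5)[:2] for u in c],np.float32)
        (cx,cy),wh,a=cv2.minAreaRect(w); print(len(c),(round(cx,1),round(cy,1)),np.round(wh,1),round(a,1),w.mean(0).round(1))
```

```text
t 9.23 pos [428.8 -56.5 166.6] jaw 1.567 ydir [-0.003  0.001 -1.   ] w 85.2 F [1.  1.  0.3] q [-0.27  0.32  1.88  0.    0.95 -1.84]
[267.1, 189.9, 371.6, 306.9] 0.56 7742
334 (458.8, -55.8) [92.6 67.2] 17.4 [457.6 -56.2]
110 (471.5, -51.7) [32.6 32.3] 43.6 [471.2 -51.7]
```

View pics/w10.png

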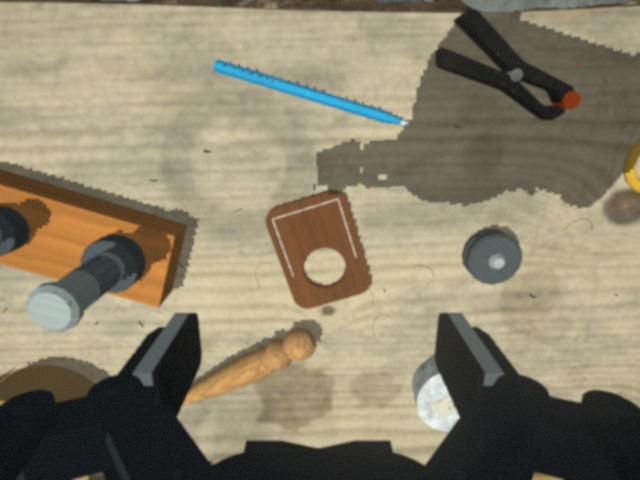

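Run:
```python
from h import *
tgt([458.5,-55.8,60],1.876)
```

```text
shift m [0.0297 0.1069 0.0004] turn [-0.001  -0.3077 -0.002 ] dist 111 deg 18
```

apply_moves([
  [1,0.01,0.03,0,0,-0.1,0],
  [1,0.02,0.06,0,0,-0.2,0],
  [1,0.03,0.1,0.0005,-0.001,-0.308,-0.002],
  [1,0.03,0.107,0.0005,-0.001,-0.308,-0.002],
  [1,0.03,0.107,0.0005,-0.001,-0.308,-0.002],
  [1,0.03,0.107,0.0005,-0.001,-0.308,-0.002],
  [1,0.03,0.107,0.0005,-0.001,-0.308,-0.002],
])

```text
t: 9.92
eef_pos: [459.0, -55.5, 61.6]
ee_rot: [-1.558, -0.24, 0.237]
ft_force: [0.1, -0.2, 0.3]
width: 85.4
```

```bash
cat >> h.py <<'E'
def pat(p,zt):
    q=vision.outline_of(p,"pattern_mid")[0]; m=q["region"].astype(np.uint8); print(q["box"],q["conf"])
    cs,_=cv2.findContours(m,cv2.RETR_CCOMP,cv2.CHAIN_APPROX_NONE)
    for c in cs:
        if len(c)<20: continue
        w=np.array([ray(p,u[0],zt)[:2] for u in c],np.float32)
        (cx,cy),wh,a=cv2.minAreaRect(w); print(len(c),(round(cx,1),round(cy,1)),np.round(wh,1),round(a,1),w.mean(0).round(1))
def patov(p,xy,a,z,name,extra=[]):
    ca,sa=np.cos(a),np.sin(a)
    im=p["pixels"][:,:,::-1].copy(); im=cv2.resize(im,None,fx=1.25,fy=1.25,interpolation=cv2.INTER_CUBIC)
    for zz,col in((z,(0,0,255)),(z+5,(0,255,0))):
        q=[proj(p,[xy[0]+ca*x-sa*y,xy[1]+sa*x+ca*y,zz]) for x,y in((45,33),(45,-33),(-45,-33),(-45,33))]
        cv2.polylines(im,[np.round((np.array(q)+.5)*1.25).astype(np.int32)],True,col,1,cv2.LINE_AA)
        h=circ(p,[xy[0]+14*ca,xy[1]+14*sa,zz],16.75); cv2.polylines(im,[np.round((h+.5)*1.25).astype(np.int32)],True,col,1,cv2.LINE_AA)
    for c,r in extra: cv2.polylines(im,[np.round((circ(p,c,r)+.5)*1.25).astype(np.int32)],True,(255,0,0),1,cv2.LINE_AA)
    cv2.imwrite(f"pics/{name}.png",im)
E
python3 - <<'E'
from h import *
st()
p=grab("wrist"); pat(p,5)
patov(p,[458.5,-55.8],0.305,0,"po1")
E
```

```text
t 9.92 pos [459.  -55.5  61.6] jaw 1.874 ydir [ 0.002 -0.    -1.   ] w 85.4 F [ 0.1 -0.2  0.3] q [-0.25  0.54  1.92  0.    0.68 -2.12]
[251.5, 176.6, 384.7, 338.4] 0.88
519 (458.8, -55.7) [90.9 66.1] 16.7 [456.6 -56.4]
168 (471.3, -52.1) [32.8 33.6] 66.0 [471.1 -52. ]
```

View pics/po1.png

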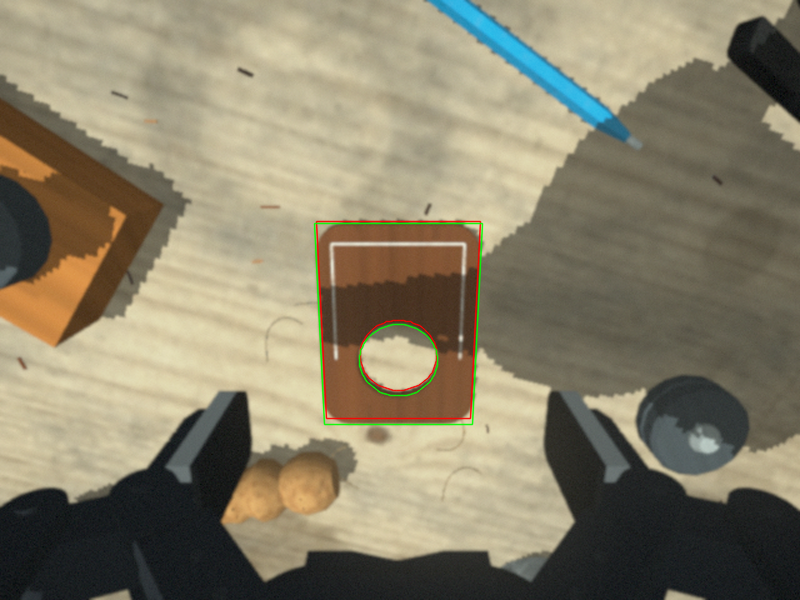

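Run:
```python
from h import *
p=grab("wrist"); print(ray(p,(270,385),10),ray(p,(248,365),15),ray(p,(185,415),10))
tgt([458.6,-55.8,-3],1.876)
```

```text
[535.74461093 -60.34661177  10.        ] [522.9876165  -75.67410467  15.        ] [ 570.79539145 -102.11627918   10.        ]
shift m [-0.0008  0.0644  0.0004] turn [ 0.0013 -0.0008  0.0022] dist 64 deg 0
```

apply_moves([
  [1,0,0.03,0.0003,0,0,0],
  [1,-0.0005,0.05,0.0003,0.001,0,0.002],
  [1,-0.0008,0.062,0.0003,0.001,0,0.002],
  [1,-0.0008,0.0645,0.0003,0.001,0,0.002],
  [1,-0.0008,0.0645,0.0003,0.001,0,0.002],
  [1,-0.0008,0.0645,0.0003,0.001,0,0.002],
])

```text
t: 10.57
eef_pos: [459.1, -56.0, -2.1]
ee_rot: [-1.558, -0.24, 0.238]
ft_force: [0.1, -0.2, -0.3]
width: 85.4
```

Run:
```python
from h import *
st(); p=grab("wrist","w11")
p=grab("scene"); c=proj(p,[458,-55,5]).astype(int)
cv2.imwrite("pics/s11.png",cv2.resize(p["pixels"][c[1]-50:c[1]+50,c[0]-70:c[0]+70,::-1],None,fx=5,fy=5,interpolation=cv2.INTER_CUBIC))
```

```text
t 10.57 pos [459.1 -56.   -2.1] jaw 1.875 ydir [ 0.001 -0.001 -1.   ] w 85.4 F [ 0.1 -0.2 -0.3] q [-0.25  0.67  1.95 -0.    0.52 -2.13]
```

View pics/w11.png

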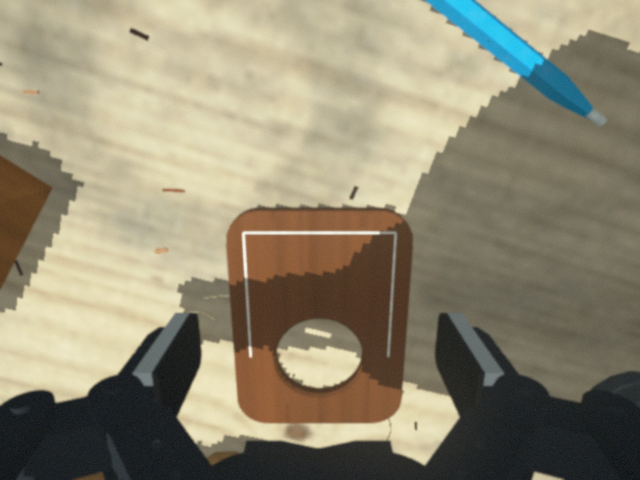

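View pics/s11.png

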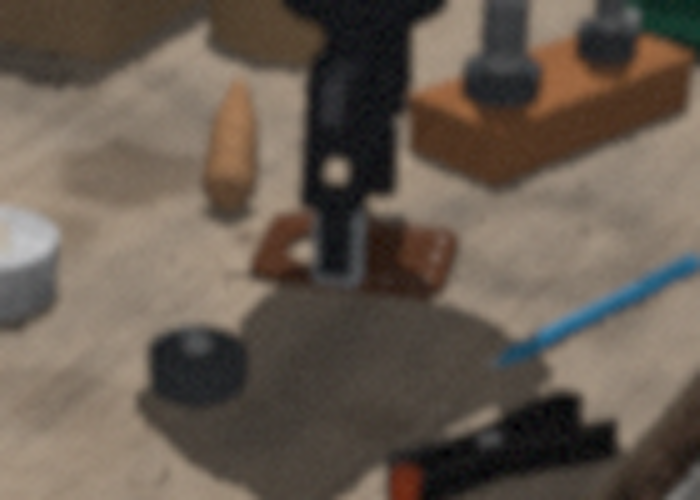

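Run:
```python
from h import *
p=grab("scene"); c=proj(p,[458,-55,5]).astype(int)
for r in (43,50,57):
  for z in (0,5,10,15):
    q=proj(p,[459-.3*r,-56+.954*r,z]); print(r,z,((q-c+np.array([70,50]))*5).round(0))
```

```text
43 0 [334. 304.]
43 5 [334. 294.]
43 10 [335. 284.]
43 15 [335. 274.]
50 0 [331. 311.]
50 5 [331. 301.]
50 10 [332. 291.]
50 15 [332. 281.]
57 0 [328. 318.]
57 5 [328. 308.]
57 10 [328. 298.]
57 15 [329. 288.]
```

apply_moves([
  [0.65,0,0.002,0,0,0,0],
  [0.65,-0.0003,0.004,0,0,0,0],
  [0.65,-0.0003,0.004,0,0,0,0],
  [0.65,-0.0003,0.004,0,0,0,0],
], newtons=30)

```text
t: 11.05
eef_pos: [458.9, -56.1, -6.1]
ee_rot: [-1.558, -0.24, 0.238]
ft_force: [0.1, -0.3, 0.1]
width: 70.7
```

Run:
```python
from h import *
st(); p=grab("wrist","w12")
p=grab("scene"); c=proj(p,[458,-55,5]).astype(int)
cv2.imwrite("pics/s12.png",cv2.resize(p["pixels"][c[1]-50:c[1]+50,c[0]-70:c[0]+70,::-1],None,fx=5,fy=5,interpolation=cv2.INTER_CUBIC))
for r in (35,40):
  for z in (0,5,10): print(r,z,((proj(p,[459-.3*r,-56+.954*r,z])-c+np.array([70,50]))*5).round(0))
```

```text
t 11.05 pos [458.9 -56.1  -6.1] jaw 1.875 ydir [ 0.002 -0.001 -1.   ] w 70.7 F [ 0.1 -0.3  0.1] q [-0.25  0.68  1.96 -0.    0.51 -2.13]
35 0 [337. 295.]
35 5 [338. 285.]
35 10 [338. 276.]
40 0 [335. 300.]
40 5 [336. 291.]
40 10 [336. 281.]
```

View pics/w12.png

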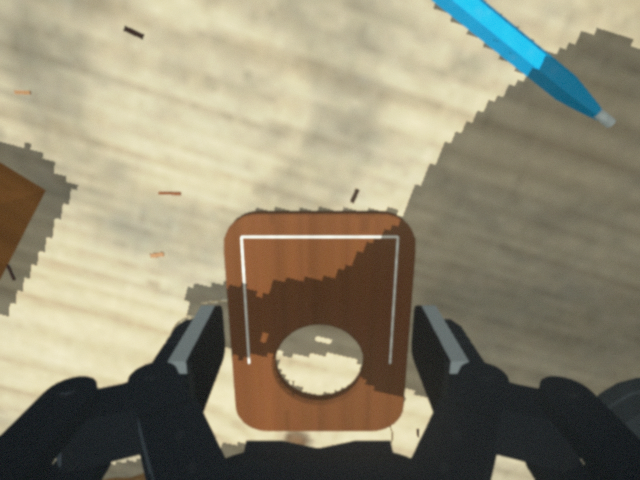

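View pics/s12.png

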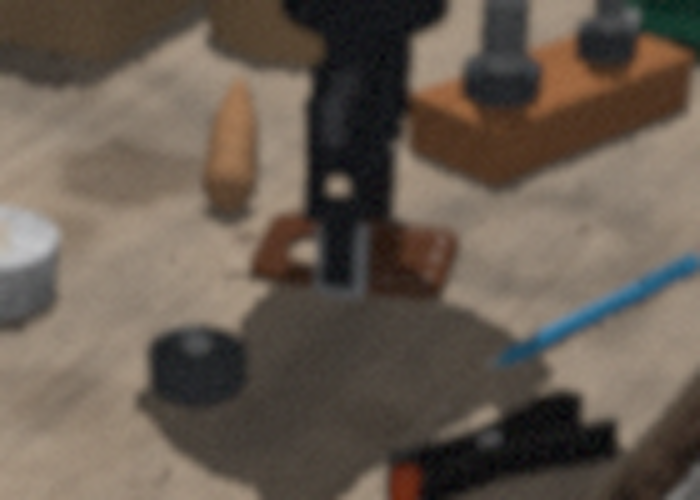

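apply_moves([
  [0.5,0,0,0,0,0,0],
  [0.3,0,0,0,0,0,0],
  [0,0,0,0,0,0,0],
  [0,0,0,0,0,0,0],
  [0,0,0,0,0,0,0],
], newtons=40)

```text
t: 11.57
eef_pos: [458.9, -56.1, -5.7]
ee_rot: [-1.559, -0.24, 0.237]
ft_force: [-1.5, -1.2, 13.2]
width: 64.4
```

Run:
```python
from h import *
st(); p=grab("wrist","w13")
```

```text
t 11.57 pos [458.9 -56.1  -5.7] jaw 1.875 ydir [ 0.002 -0.001 -1.   ] w 64.4 F [-1.5 -1.2 13.2] q [-0.25  0.67  1.96 -0.    0.51 -2.13]
```

View pics/w13.png

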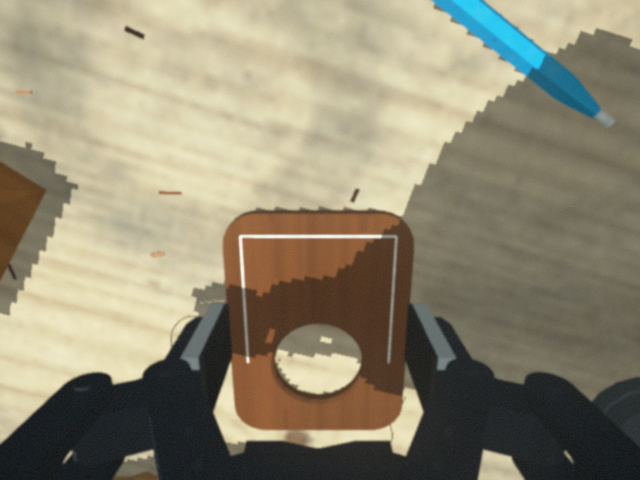

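apply_moves([
  [-0.2,0,-0.002,0,0,0,0],
  [-0.2,0,-0.01,0,0,0,0],
  [-0.2,0,-0.03,0,0,0,0],
  [-0.2,0,-0.06,0,0,0,0],
  [-0.2,0,-0.08,0,0,0,0],
  [-0.2,0,-0.08,0,0,0,0],
  [-0.2,0,-0.08,0,0,0,0],
], newtons=50)

```text
t: 12.2
eef_pos: [459.3, -56.2, 75.4]
ee_rot: [-1.56, -0.242, 0.236]
ft_force: [-1.0, 0.1, -1.4]
width: 64.1
```

Run:
```python
from h import *
st(); s=readout.read_state()["eef_pos"]; p=grab("wrist","w14"); pat(p,s[2]+5.7+5)
patov(p,[s[0]-.4,s[1]+.3],0.305,s[2]+5.9,"po2")
q=grab("scene"); c=proj(q,[458,-55,80]).astype(int)
cv2.imwrite("pics/s14.png",cv2.resize(q["pixels"][c[1]-50:c[1]+50,c[0]-70:c[0]+70,::-1],None,fx=5,fy=5,interpolation=cv2.INTER_CUBIC))
```

```text
t 12.2 pos [459.3 -56.2  75.4] jaw 1.875 ydir [ 0.005 -0.001 -1.   ] w 64.1 F [-1.   0.1 -1.4] q [-0.25  0.51  1.91 -0.    0.72 -2.13]
[226.9, 209.3, 413.6, 428.4] 0.92
718 (458.4, -56.5) [90.7 66.1] 17.7 [456.  -57.4]
221 (470.7, -52.5) [31.7 31.5] 65.5 [470.6 -52.7]
```

View pics/po2.png

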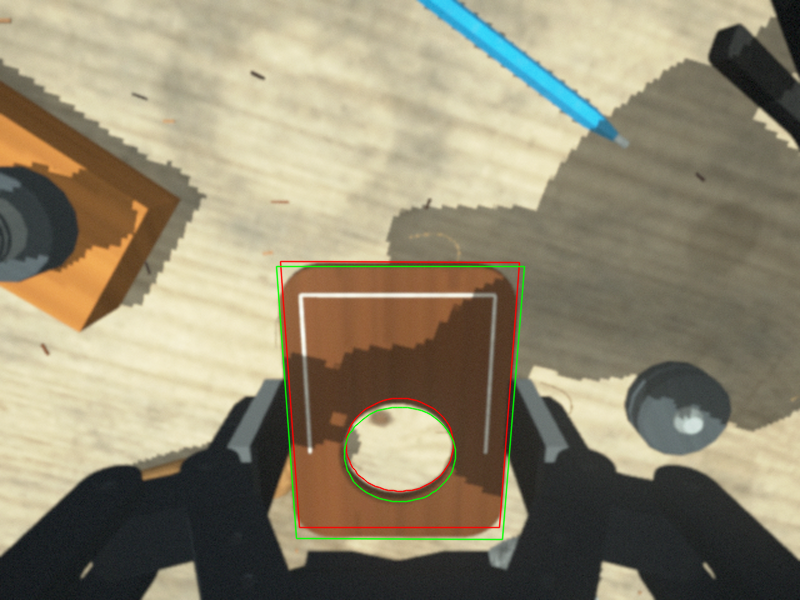

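View pics/s14.png

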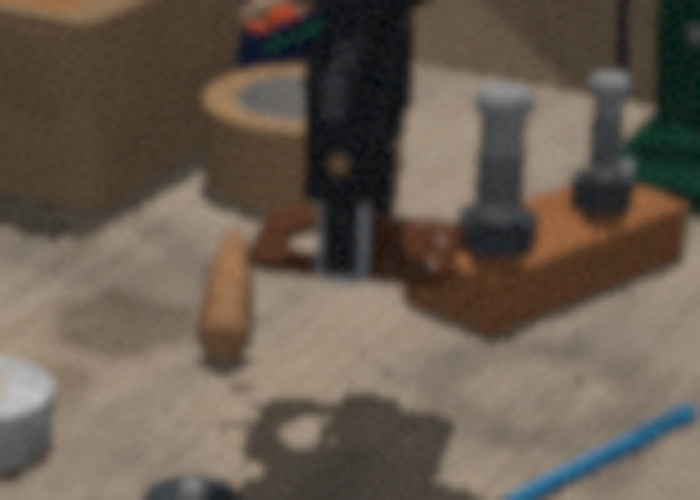

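Run:
```python
from h import *
tgt([359.1,323.7,75],np.pi/2)
```

```text
shift m [ 0.0192 -0.0016  0.3919] turn [0.0005 0.3043 0.0008] dist 392 deg 17
```

apply_moves([
  [-0.2,0.001,-0.005,0.02,0,0.02,0],
  [-0.2,0.003,-0.01,0.06,0,0.06,0],
  [-0.2,0.019,-0.0015,0.392,0.0005,0.304,0.0008],
  [-0.2,0.019,-0.0015,0.392,0.0005,0.304,0.0008],
  [-0.2,0.019,-0.0015,0.392,0.0005,0.304,0.0008],
  [-0.2,0.019,-0.0015,0.392,0.0005,0.304,0.0008],
  [-0.2,0.019,-0.0015,0.392,0.0005,0.304,0.0008],
  [-0.2,0.019,-0.0015,0.392,0.0005,0.304,0.0008],
  [-0.2,0.019,-0.0015,0.392,0.0005,0.304,0.0008],
  [-0.2,0.019,-0.0015,0.392,0.0005,0.304,0.0008],
  [-0.2,0.019,-0.0015,0.392,0.0005,0.304,0.0008],
  [-0.2,0.019,-0.0015,0.392,0.0005,0.304,0.0008],
])

```text
t: 13.35
eef_pos: [357.5, 326.7, 73.9]
ee_rot: [-1.571, -0.003, 0.004]
ft_force: [0.5, -0.0, -0.8]
width: 63.7
```

apply_moves([
  [-0.2,0,0,0,0,0,0],
  [-0.2,0,0,0,0,0,0],
  [-0.2,0,0,0,0,0,0],
])

```text
t: 13.6
eef_pos: [357.5, 325.7, 73.4]
ee_rot: [-1.572, -0.001, 0.004]
ft_force: [-0.7, -0.4, -0.5]
width: 63.9
```

Run:
```python
from h import *
st(); s=readout.read_state()["eef_pos"]; p=grab("wrist","w15"); pat(p,s[2]+5.7+5)
patov(p,[s[0]-1,s[1]+.2],0,s[2]+5.7,"po3",[([372,323.9,22],24),([372,323.9,40],13.25)])
tgt([359.1,323.7,44],np.pi/2)
```

```text
t 13.6 pos [357.5 325.7  73.4] jaw 1.574 ydir [-0.002 -0.001 -1.   ] w 63.9 F [-0.7 -0.4 -0.5] q [ 0.62  0.53  1.85  0.    0.75 -0.96]
[226.0, 207.7, 413.9, 427.3] 0.62
722 (356.5, 325.3) [90.5 66. ] 0.2 [354.  325.4]
221 (369.4, 325.4) [31.5 31.4] 42.4 [369.1 325.4]
shift m [ 0.0014  0.0297 -0.0021] turn [ 0.0006  0.0027 -0.0012] dist 30 deg 0
```

View pics/po3.png

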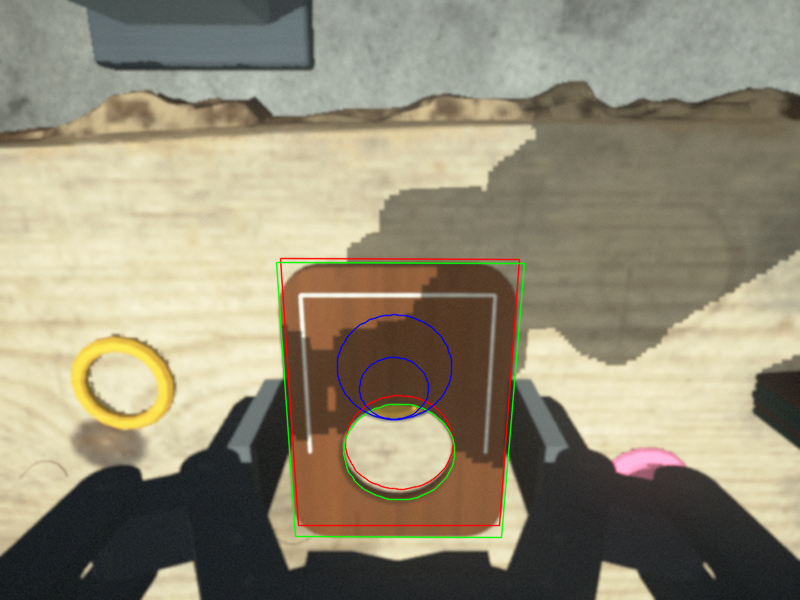

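apply_moves([
  [-0.2,0.0015,0.01,-0.002,0,0.0027,0],
  [-0.2,0.0015,0.025,-0.002,0,0.0027,0],
  [-0.2,0.0015,0.032,-0.002,0,0.0027,0],
  [-0.2,0.0015,0.032,-0.002,0,0.0027,0],
  [-0.2,0.0015,0.032,-0.002,0,0.0027,0],
])

```text
t: 14.12
eef_pos: [359.2, 323.3, 41.6]
ee_rot: [-1.572, 0.002, 0.001]
ft_force: [-0.4, 0.0, -0.0]
width: 63.6
```

Run:
```python
from h import *
st(); s=readout.read_state()["eef_pos"]; p=grab("wrist","w16")
patov(p,[s[0]-1,s[1]+.1],0,s[2]+5.7,"po4",[([372,323.9,40],11),([372,323.9,40],13.25)])
im=cv2.imread("pics/po4.png")[330:580,250:550]; cv2.imwrite("pics/po4c.png",cv2.resize(im,None,fx=2.5,fy=2.4,interpolation=cv2.INTER_CUBIC))
```

```text
t 14.12 pos [359.2 323.3  41.6] jaw 1.57 ydir [-0.002 -0.001 -1.   ] w 63.6 F [-0.4  0.  -0. ] q [ 0.61  0.59  1.88  0.    0.67 -0.96]
```

View pics/po4c.png

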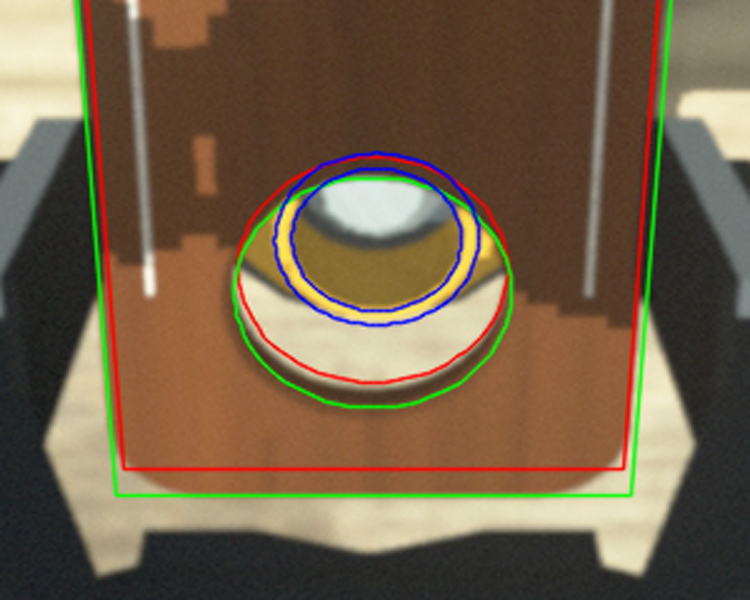

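The barrel lip sits centred in the hole horizontally, and the model agrees. Lowering over the barrel.

apply_moves([
  [-0.2,-0.0002,0.006,0.0005,0,0,0],
  [-0.2,-0.0002,0.012,0.0005,0,0,0],
  [-0.2,-0.0002,0.016,0.0005,0,0,0],
  [-0.2,-0.0002,0.019,0.0005,0,0,0],
  [-0.2,-0.0002,0.02,0.0005,0,0,0],
  [-0.2,-0.0002,0.02,0.0005,0,0,0],
])

```text
t: 14.67
eef_pos: [358.9, 324.0, 21.6]
ee_rot: [-1.572, 0.002, 0.001]
ft_force: [0.8, -0.1, -0.2]
width: 63.6
```

Run:
```python
from h import *
st(); p=grab("wrist","w17")
cv2.imwrite("pics/w17c.png",cv2.resize(p["pixels"][240:460,200:440,::-1],None,fx=3,fy=2.7,interpolation=cv2.INTER_CUBIC))
```

```text
t 14.67 pos [358.9 324.   21.6] jaw 1.571 ydir [-0.002 -0.001 -1.   ] w 63.6 F [ 0.8 -0.1 -0.2] q [ 0.61  0.63  1.89  0.    0.62 -0.96]
```

View pics/w17c.png

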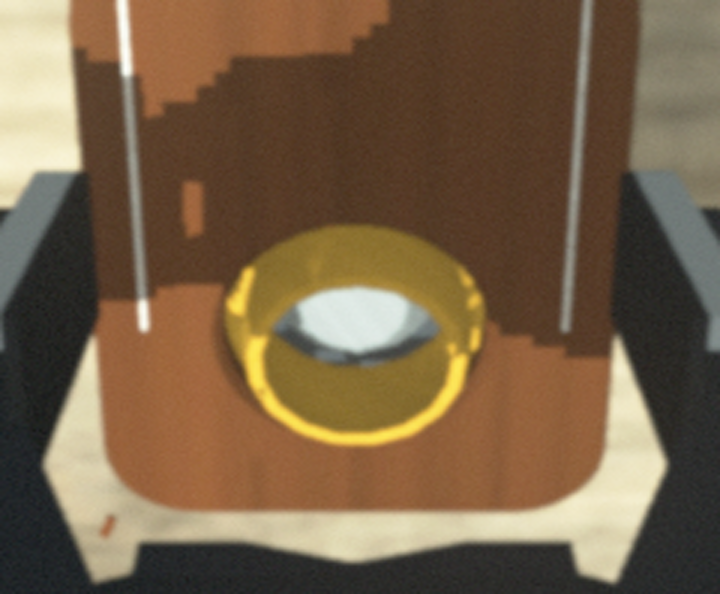

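Barrel is through the hole, centred. Last 2–3 mm.

apply_moves([
  [-0.2,0,0.001,0,0,0,0],
  [-0.2,0,0.002,0,0,0,0],
  [-0.2,0,0.0025,0,0,0,0],
  [-0.2,0,0.0025,0,0,0,0],
])

```text
t: 15.05
eef_pos: [359.1, 324.1, 19.6]
ee_rot: [-1.572, 0.001, 0.001]
ft_force: [-1.8, -0.4, 5.6]
width: 63.8
```

Contact at 5.6 N, at the expected height. Release and rise.

apply_moves([
  [0.7,0,-0.0005,0,0,0,0],
  [1,0,-0.0005,0,0,0,0],
  [1,0,-0.0005,0,0,0,0],
  [1,0,-0.0005,0,0,0,0],
  [1,0,-0.0005,0,0,0,0],
  [1,0,-0.03,0,0,0,0],
  [1,0,-0.06,0,0,0,0],
  [1,0,-0.07,0,0,0,0],
  [1,0,-0.07,0,0,0,0],
  [1,0,-0.07,0,0,0,0],
])

```text
t: 15.88
eef_pos: [359.4, 324.3, 89.8]
ee_rot: [-1.571, 0.001, -0.0]
ft_force: [0.2, -0.3, 0.1]
width: 85.4
```

Run:
```python
from h import *
st(); p=grab("wrist","w18"); pat(p,30)
patov(p,[358,324],0,25,"po5",[([372,323.9,40],11),([372,323.9,40],13.25)])
q=grab("scene"); c=proj(q,[372,324,30]).astype(int)
cv2.imwrite("pics/s18.png",cv2.resize(q["pixels"][c[1]-50:c[1]+50,c[0]-70:c[0]+70,::-1],None,fx=5,fy=5,interpolation=cv2.INTER_CUBIC))
```

```text
t 15.88 pos [359.4 324.3  89.8] jaw 1.57 ydir [-0.  0. -1.] w 85.4 F [ 0.2 -0.3  0.1] q [ 0.61  0.51  1.84  0.    0.79 -0.96]
[255.6, 174.8, 381.3, 338.7] 0.78
513 (359.0, 323.8) [90.2 66.1] 0.0 [357.2 323.8]
169 (372.7, 323.7) [34.1 33.8] 48.1 [372.7 323.8]
```

View pics/po5.png

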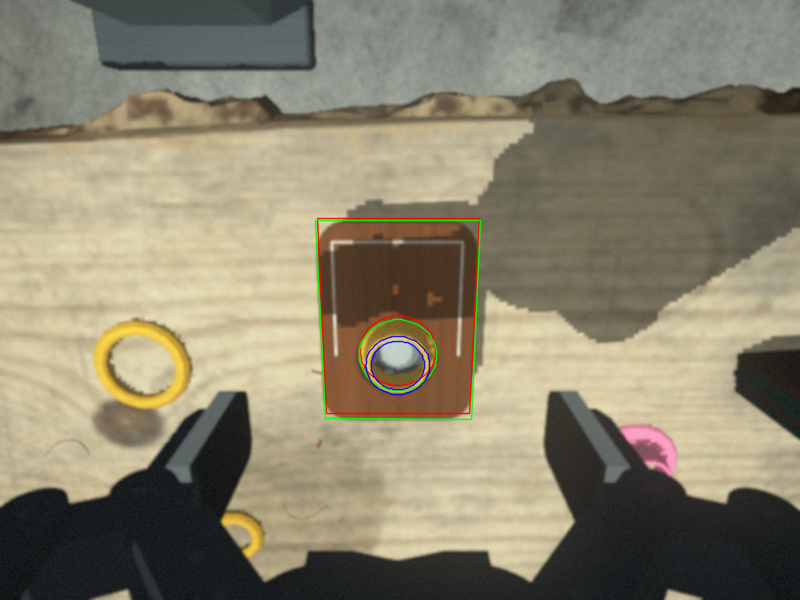

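View pics/s18.png

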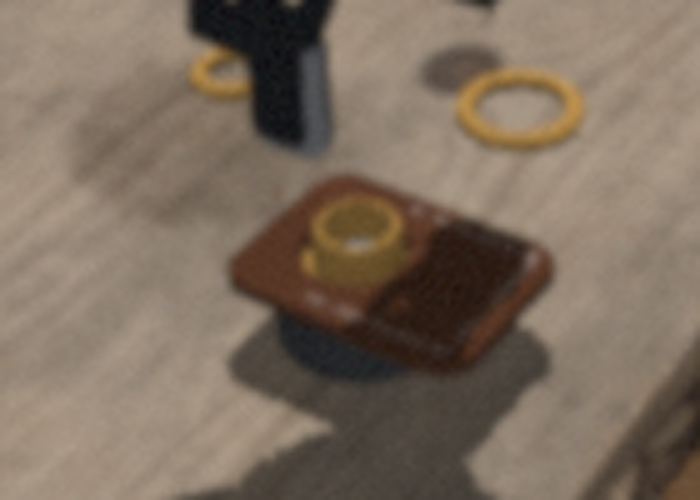

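Run:
```python
from h import *
tgt([390.5,197.3,70],np.pi/2)
```

```text
shift m [ 0.0319  0.0188 -0.1264] turn [ 0.0017 -0.0004 -0.0028] dist 132 deg 0
```

apply_moves([
  [1,0.01,0,-0.03,0,0,0],
  [1,0.02,0,-0.07,0,0,0],
  [1,0.032,0.01,-0.115,0.001,0,-0.002],
  [1,0.032,0.019,-0.1265,0.001,0,-0.002],
  [1,0.032,0.019,-0.1265,0.001,0,-0.002],
  [1,0.032,0.019,-0.1265,0.001,0,-0.002],
  [1,0.032,0.019,-0.1265,0.001,0,-0.002],
  [1,0.032,0.019,-0.1265,0.001,0,-0.002],
])

```text
t: 16.7
eef_pos: [390.6, 198.0, 69.7]
ee_rot: [-1.571, 0.0, 0.001]
ft_force: [-0.2, 0.6, -0.3]
width: 85.2
```

Run:
```python
from h import *
st(); p=grab("wrist","w19")
for q in vision.outline_of(p,"washer_large_mid")[:2]: print(q["box"],q["conf"],fit(p,q["region"],W,[390.5,197.3]))
for m,a,c,xy in blobs(brass(p),p,5): print(a,c,xy.round(1))
c=proj(p,[390.5,197.3,3]).astype(int)
overlay(p,[([390.5,197.3],W+[(16.8,5)])],(c[0]-80,c[1]-70,c[0]+80,c[1]+70),"ov6",4)
tgt([390.5,197.3,0],np.pi/2)
```

```text
t 16.7 pos [390.6 198.   69.7] jaw 1.571 ydir [-0.001 -0.001 -1.   ] w 85.2 F [-0.2  0.6 -0.3] q [ 0.33  0.5   1.97 -0.    0.67 -1.24]
[276.8, 213.8, 360.4, 300.7] 0.95 (array([390.77978373, 197.30669599]), np.float64(0.07721466618555937))
3655 [588. 243.] [381.2 342.9]
2414 [317. 256.] [388.5 197.4]
1037 [375. 412.] [491.5 233.2]
shift m [-0.0001  0.0699 -0.0007] turn [ 0.0005  0.001  -0.0004] dist 70 deg 0
```

View pics/ov6.png

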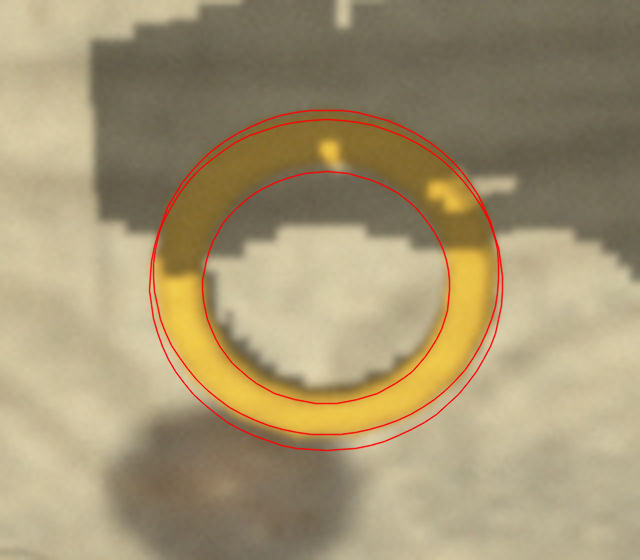

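apply_moves([
  [1,-0.0006,0.03,-0.0006,0,0,0],
  [1,-0.0006,0.055,-0.0006,0,0,0],
  [0.4,-0.0006,0.068,-0.0006,0,0,0],
  [0.4,-0.0006,0.07,-0.0006,0,0,0],
  [0.4,-0.0006,0.07,-0.0006,0,0,0],
  [0.4,-0.0006,0.07,-0.0006,0,0,0],
  [0.4,-0.0006,0.07,-0.0006,0,0,0],
], newtons=30)

```text
t: 17.38
eef_pos: [390.5, 197.8, 0.8]
ee_rot: [-1.571, -0.002, 0.0]
ft_force: [0.2, -0.0, 1.0]
width: 59.9
```

Run:
```python
from h import *
st(); p=grab("wrist","w20")
p=grab("scene"); c=proj(p,[390,197,5]).astype(int)
cv2.imwrite("pics/s20.png",cv2.resize(p["pixels"][c[1]-50:c[1]+50,c[0]-70:c[0]+70,::-1],None,fx=5,fy=5,interpolation=cv2.INTER_CUBIC))
for r in (30,36):
  for x in (379,401):
    for z in (0,5,): print(r,x,z,((proj(p,[x,197.3+r,z])-c+np.array([70,50]))*5).round(0))
```

```text
t 17.38 pos [390.5 197.8   0.8] jaw 1.572 ydir [ 0.001 -0.    -1.   ] w 59.9 F [ 0.2 -0.   1. ] q [ 0.33  0.65  2.01 -0.    0.48 -1.24]
30 379 0 [334. 318.]
30 379 5 [334. 306.]
30 401 0 [282. 299.]
30 401 5 [282. 287.]
36 379 0 [325. 327.]
36 379 5 [325. 315.]
36 401 0 [273. 307.]
36 401 5 [273. 296.]
```

View pics/w20.png

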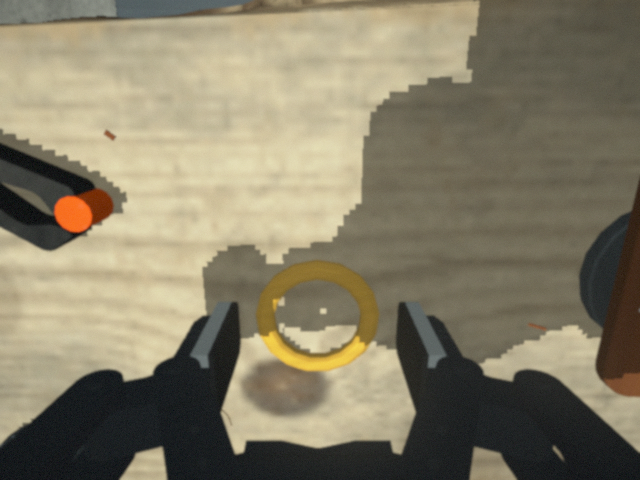

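View pics/s20.png

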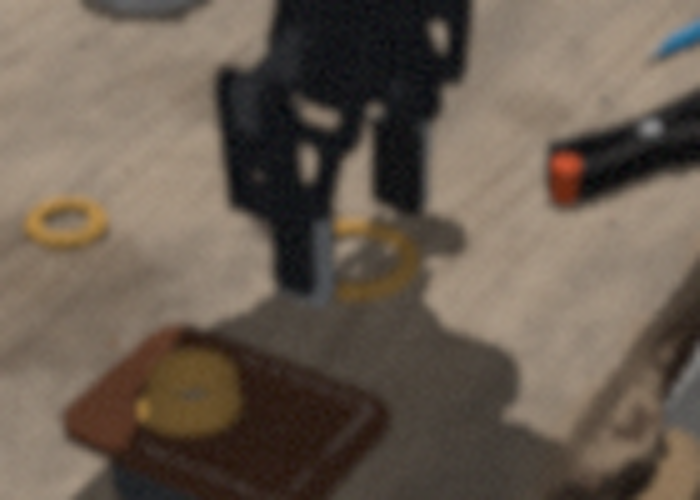

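apply_moves([
  [0.4,-0.0003,0.0025,-0.0004,0,0,0],
  [0.4,-0.0003,0.0027,-0.0004,0,0,0],
  [0.2,-0.0003,0.0027,-0.0004,0,0,0],
  [0,-0.0003,0.0027,-0.0004,0,0,0],
  [-0.3,-0.0003,0.0027,-0.0004,0,0,0],
  [-0.3,-0.0003,0.0027,-0.0004,0,0,0],
  [-0.3,-0.0003,0.0027,-0.0004,0,0,0],
], newtons=30)

```text
t: 18.07
eef_pos: [390.3, 197.5, -1.6]
ee_rot: [-1.57, -0.002, -0.001]
ft_force: [-2.4, 4.4, 11.7]
width: 46.4
```

Run:
```python
from h import *
st(); p=grab("wrist","w21")
cv2.imwrite("pics/w21c.png",cv2.resize(p["pixels"][220:420,200:440,::-1],None,fx=3,fy=3,interpolation=cv2.INTER_CUBIC))
```

```text
t 18.07 pos [390.3 197.5  -1.6] jaw 1.572 ydir [ 0.002  0.    -1.   ] w 46.4 F [-2.4  4.4 11.7] q [ 0.33  0.66  2.02 -0.    0.47 -1.24]
```

View pics/w21c.png

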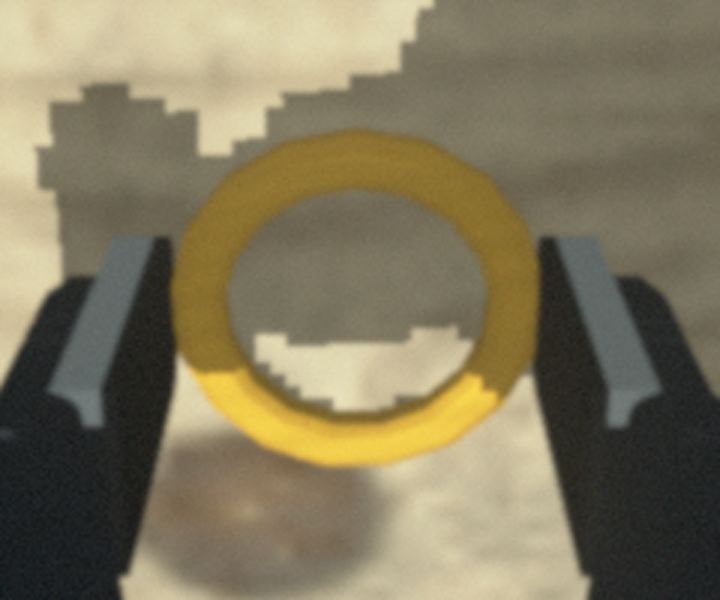

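Washer gripped near pad centre (width 46.4). Lift and check.

apply_moves([
  [-0.4,0,-0.002,0,0,0,0],
  [-0.4,0,-0.01,0,0,0,0],
  [-0.4,0,-0.03,0,0,0,0],
  [-0.4,0,-0.06,0,0,0,0],
  [-0.4,0,-0.075,0,0,0,0],
  [-0.4,0,-0.075,0,0,0,0],
  [-0.4,0,-0.075,0,0,0,0],
], newtons=35)

```text
t: 18.7
eef_pos: [390.6, 197.6, 74.4]
ee_rot: [-1.57, -0.004, -0.002]
ft_force: [-0.8, 0.1, -0.7]
width: 46.1
```

Run:
```python
from h import *
st(); s=readout.read_state()["eef_pos"]; p=grab("wrist","w22")
z0=s[2]+1.6
for q in vision.outline_of(p,"washer_large_mid")[:2]:
    x,f=fit(p,q["region"],up(W,z0),s[:2]); print(q["box"],q["conf"],x,f,x-s[:2])
c=proj(p,[s[0],s[1],z0]).astype(int)
g=s[:2]
overlay(p,[(g,up([(24,2.5),(16.8,2.5)],z0))],(c[0]-90,c[1]-70,c[0]+90,c[1]+70),"ov7",4)
q=grab("scene"); c=proj(q,[390,197,75]).astype(int)
cv2.imwrite("pics/s22.png",cv2.resize(q["pixels"][c[1]-50:c[1]+50,c[0]-70:c[0]+70,::-1],None,fx=5,fy=5,interpolation=cv2.INTER_CUBIC))
tgt([372,323.9,75],np.pi/2)
```

```text
t 18.7 pos [390.6 197.6  74.4] jaw 1.572 ydir [ 0.004  0.001 -1.   ] w 46.1 F [-0.8  0.1 -0.7] q [ 0.33  0.49  1.97 -0.    0.68 -1.24]
[257.4, 260.7, 379.7, 374.2] 0.69 [391.36726952 197.56429083] 0.10969718138830405 [ 0.75267541 -0.07656111]
shift m [-0.0176 -0.0022  0.1266] turn [-0.0001  0.0009  0.0005] dist 128 deg 0
```

View pics/ov7.png

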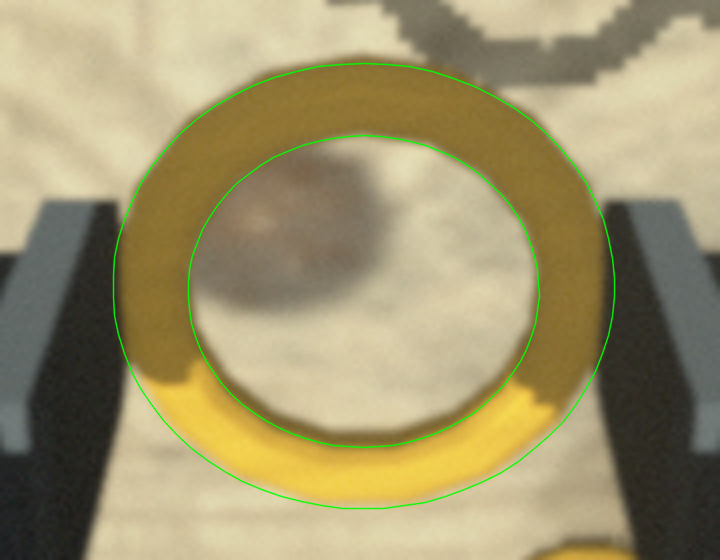

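View pics/s22.png

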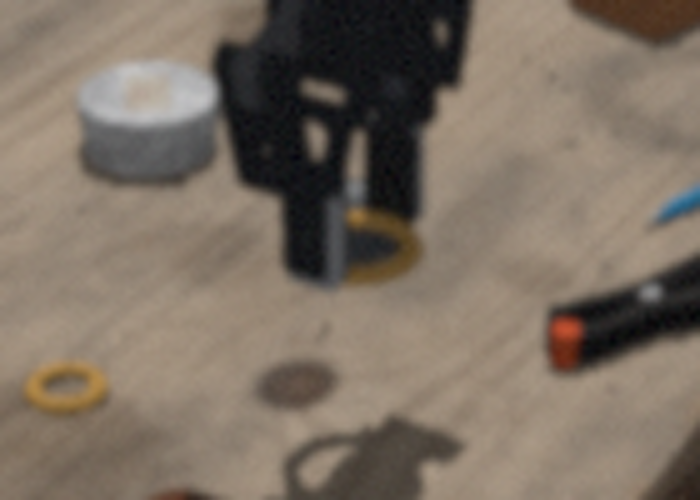

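apply_moves([
  [-0.4,-0.003,-0.003,0.03,0,0,0],
  [-0.4,-0.009,-0.003,0.07,0,0,0],
  [-0.4,-0.015,-0.002,0.11,0,0.001,0],
  [-0.4,-0.017,0,0.1265,0,0.001,0],
  [-0.4,-0.017,0,0.1265,0,0.001,0],
  [-0.4,-0.017,0,0.1265,0,0.001,0],
  [-0.4,-0.017,0.01,0.1265,0,0.001,0],
  [-0.4,-0.017,0.02,0.1265,0,0.001,0],
  [-0.4,-0.017,0.02,0.1265,0,0.001,0],
  [-0.4,-0.017,0.02,0.1265,0,0.001,0],
])

```text
t: 19.68
eef_pos: [372.2, 322.8, 52.1]
ee_rot: [-1.572, 0.002, 0.0]
ft_force: [0.5, -0.5, -0.8]
width: 45.8
```

Run:
```python
from h import *
st(); s=readout.read_state()["eef_pos"]; p=grab("wrist","w23")
z0=s[2]+1.6
c=proj(p,[s[0],s[1],z0]).astype(int)
overlay(p,[([s[0]-.7,s[1]],up([(24,2.5),(16.8,2.5)],z0)),([372,323.9],[(11,40),(13.25,40)])],(c[0]-90,c[1]-70,c[0]+90,c[1]+70),"ov8",4)
tgt([372.6,323.9,42],np.pi/2)
```

```text
t 19.68 pos [372.2 322.8  52.1] jaw 1.57 ydir [-0.001 -0.001 -1.   ] w 45.8 F [ 0.5 -0.5 -0.8] q [ 0.59  0.58  1.85 -0.    0.71 -0.98]
shift m [0.0002 0.0106 0.0008] turn [ 0.0007 -0.0008 -0.0005] dist 11 deg 0
```

View pics/ov8.png

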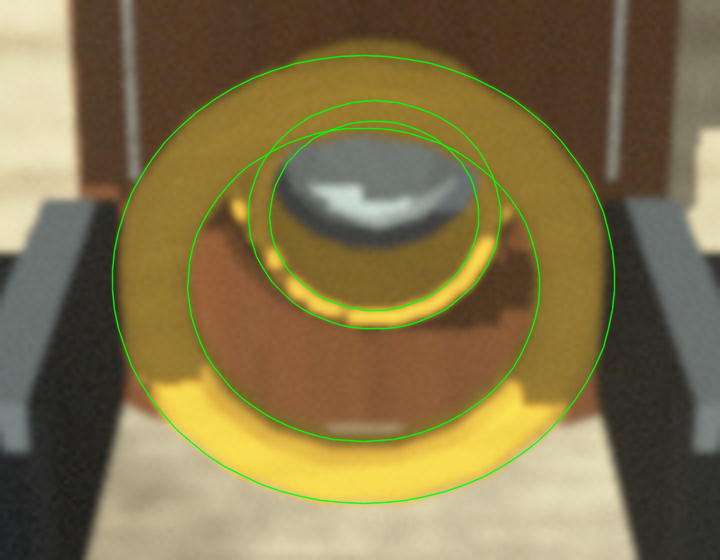

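apply_moves([
  [-0.4,0.0003,0.005,0.0008,0,0,0],
  [-0.4,0.0003,0.01,0.0008,0,0,0],
  [-0.4,0.0003,0.012,0.0008,0,0,0],
  [-0.4,0.0003,0.012,0.0008,0,0,0],
  [-0.4,0.0003,0.012,0.0008,0,0,0],
])

```text
t: 20.15
eef_pos: [372.7, 323.8, 40.4]
ee_rot: [-1.572, 0.001, -0.0]
ft_force: [0.3, -0.4, -0.8]
width: 45.8
```

Run:
```python
from h import *
st(); s=readout.read_state()["eef_pos"]; p=grab("wrist","w24")
z0=s[2]+1.6
c=proj(p,[s[0],s[1],z0]).astype(int)
overlay(p,[([s[0]-.7,s[1]],up([(24,2.5),(16.8,2.5)],z0)),([372,323.9],[(11,40),(13.25,40)])],(c[0]-90,c[1]-70,c[0]+90,c[1]+70),"ov9",4)
```

```text
t 20.15 pos [372.7 323.8  40.4] jaw 1.57 ydir [-0.001 -0.001 -1.   ] w 45.8 F [ 0.3 -0.4 -0.8] q [ 0.59  0.6   1.85 -0.    0.69 -0.98]
```

View pics/ov9.png

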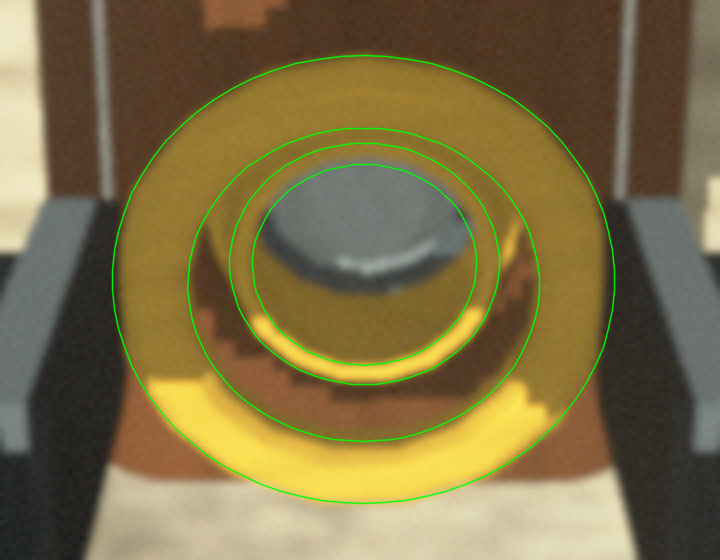

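apply_moves([
  [-0.4,0,0.004,0,0,0,0],
  [-0.4,0,0.008,0,0,0,0],
  [-0.4,0,0.01,0,0,0,0],
  [-0.4,0,0.01,0,0,0,0],
  [-0.4,0,0.01,0,0,0,0],
])

```text
t: 20.62
eef_pos: [372.6, 323.8, 30.4]
ee_rot: [-1.572, 0.001, 0.0]
ft_force: [0.3, 0.5, -0.1]
width: 45.8
```

apply_moves([
  [-0.4,0,0.001,0,0,0,0],
  [-0.4,0,0.0018,0,0,0,0],
  [-0.4,0,0.0018,0,0,0,0],
])

```text
t: 20.87
eef_pos: [372.7, 323.8, 28.7]
ee_rot: [-1.572, 0.001, -0.0]
ft_force: [-1.2, -1.5, 4.1]
width: 45.6
```

Run:
```python
from h import *
st(); p=grab("wrist","w25")
cv2.imwrite("pics/w25c.png",cv2.resize(p["pixels"][240:460,200:440,::-1],None,fx=3,fy=2.7,interpolation=cv2.INTER_CUBIC))
```

```text
t 20.87 pos [372.7 323.8  28.7] jaw 1.57 ydir [-0.001 -0.001 -1.   ] w 45.6 F [-1.2 -1.5  4.1] q [ 0.59  0.63  1.86 -0.    0.66 -0.97]
```

View pics/w25c.png

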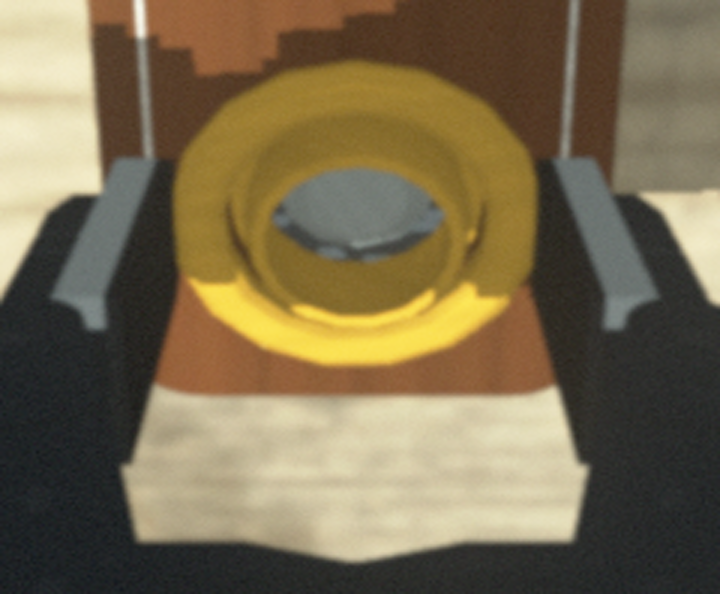

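Washer is round the barrel and in contact at the expected height. Release and rise. Fingers open about 85 mm, 20 mm per side, above the pattern.

apply_moves([
  [0.3,0,-0.0004,0,0,0,0],
  [0.5,0,-0.0004,0,0,0,0],
  [0.7,0,-0.0004,0,0,0,0],
  [0.8,0,-0.0004,0,0,0,0],
  [0.8,0,-0.03,0,0,0,0],
  [1,0,-0.06,0,0,0,0],
  [1,0,-0.09,0,0,0,0],
  [1,0,-0.1,0,0,0,0],
  [1,0,-0.1,0,0,0,0],
  [1,0,-0.1,0,0,0,0],
])

```text
t: 21.75
eef_pos: [372.9, 324.0, 128.9]
ee_rot: [-1.571, 0.0, -0.001]
ft_force: [-0.2, -0.0, -0.4]
width: 85.7
```

Run:
```python
from h import *
st(); p=grab("wrist","w26"); c=proj(p,[372,323.9,35]).astype(int)
overlay(p,[([372,323.9],[(24,32.5),(16.8,32.5),(11,40),(13.25,40)])],(c[0]-80,c[1]-70,c[0]+80,c[1]+70),"ov10",4)
q=grab("scene"); c=proj(q,[372,324,30]).astype(int)
cv2.imwrite("pics/s26.png",cv2.resize(q["pixels"][c[1]-50:c[1]+50,c[0]-70:c[0]+70,::-1],None,fx=5,fy=5,interpolation=cv2.INTER_CUBIC))
```

```text
t 21.75 pos [372.9 324.  128.9] jaw 1.57 ydir [ 0. -0. -1.] w 85.7 F [-0.2 -0.  -0.4] q [ 0.59  0.45  1.78 -0.    0.91 -0.98]
```

View pics/ov10.png

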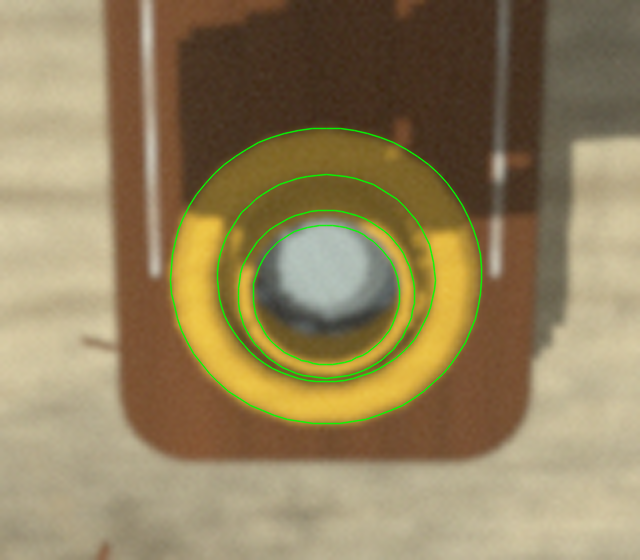

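View pics/s26.png

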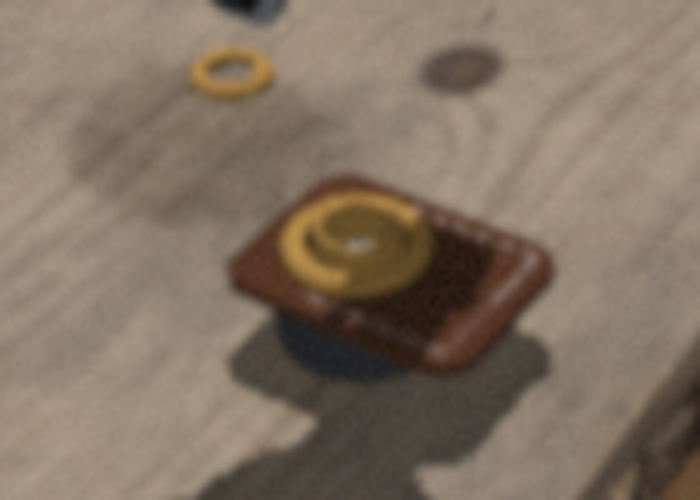

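```bash
cat >> h.py <<'E'
def tgt2(pos,jaw,steps=1):
    """exact jaw angle, no half-turn choice"""
    s=readout.read_state(); R=Ro.from_rotvec(s["ee_rot"]); Rm=R.as_matrix()
    zt=np.array([np.cos(jaw),np.sin(jaw),0]); yt=np.array([0,0,-1.]); xt=np.cross(yt,zt)
    rv=Ro.from_matrix(Rm.T@np.column_stack([xt,yt,zt])).as_rotvec()
    print("shift",np.round(Rm.T@(np.array(pos)-s["eef_pos"])/1000,4),"turn",np.round(rv,4))
E
python3 - <<'E'
from h import *
tgt2([440,-110,210],-0.286)
p=grab("top")
for n,z,hz in (("punch_large_mid",90,111),("punch_small_mid",78,99)):
    for r in vision.outline_of(p,n)[:2]: print(n,r["box"],r["conf"])
cv2.imwrite("pics/topb.png",cv2.resize(p["pixels"][220:290,410:520,::-1],None,fx=6,fy=6,interpolation=cv2.INTER_CUBIC))
E
```

```text
shift [ 0.0679 -0.0816 -0.4337] turn [2.800e-03 1.856e+00 2.000e-04]
punch_large_mid [439.9, 239.7, 468.1, 256.2] 0.77
punch_small_mid [475.5, 254.6, 497.3, 265.3] 0.77
```

View pics/topb.png

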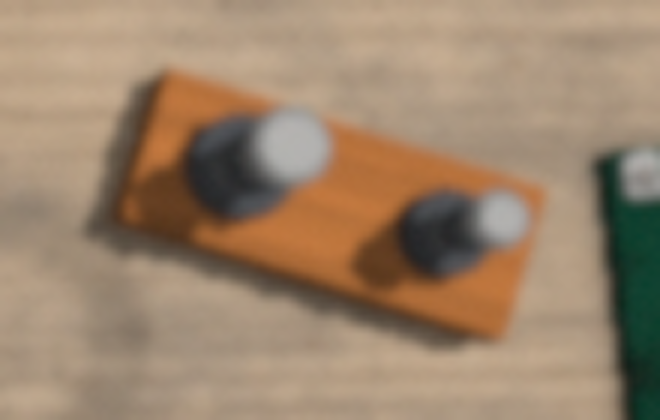

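Run:
```python
from h import *
p=grab("top")
print(ray(p,(458.5,244.3),111),ray(p,(493.3,256.5),99))
a=ray(p,(458.5,244.3),111)-ray(p,(493.3,256.5),99); print(np.hypot(a[0],a[1]),np.arctan2(a[1],a[0]))
tgt2([452,-165,210],-0.286)
```

```text
[ 453.58382283 -200.68896631  111.        ] [ 429.27375202 -277.20098417   99.        ]
80.28118347930305 1.2631549803783755
shift [ 0.0798 -0.0814 -0.4888] turn [3.1000e-03 1.8559e+00 2.0000e-04]
```

apply_moves([
  [1,0.005,-0.03,-0.02,0,0.1,0],
  [1,0.01,-0.06,-0.05,0,0.22,0],
  [1,0.02,-0.08,-0.09,0,0.34,0],
  [1,0.025,-0.081,-0.13,0,0.46,0],
  [1,0.03,-0.081,-0.17,0,0.58,0],
  [1,0.035,-0.081,-0.21,0,0.7,0],
  [1,0.04,-0.081,-0.25,0,0.82,0],
  [1,0.045,-0.081,-0.29,0,0.94,0],
  [1,0.05,-0.081,-0.33,0,1.06,0],
  [1,0.055,-0.081,-0.37,0,1.18,0],
  [1,0.06,-0.081,-0.4,0,1.3,0],
  [1,0.065,-0.081,-0.43,0,1.42,0],
])

```text
t: 23.05
eef_pos: [436.9, -108.3, 209.1]
ee_rot: [-1.276, 1.105, -1.103]
ft_force: [1.5, 0.7, 0.3]
width: 85.3
```

Run:
```python
from h import *
st();tgt2([455,-195,210],-0.308)
```

```text
t 23.05 pos [ 436.9 -108.3  209.1] jaw 0.143 ydir [-0.003 -0.001 -1.   ] w 85.3 F [1.5 0.7 0.3] q [-0.37  0.28  1.79 -0.    1.08 -0.52]
shift [ 0.0884 -0.0008  0.0056] turn [0.0026 0.4508 0.0017]
```

apply_moves([
  [1,0.03,0,0.002,0.001,0.12,0],
  [1,0.06,-0.001,0.004,0.002,0.24,0.001],
  [1,0.088,-0.001,0.0055,0.0026,0.36,0.0017],
  [1,0.088,-0.001,0.0055,0.0026,0.45,0.0017],
  [1,0.088,-0.001,0.0055,0.0026,0.45,0.0017],
  [1,0.088,-0.001,0.0055,0.0026,0.45,0.0017],
  [1,0.088,-0.001,0.0055,0.0026,0.45,0.0017],
])

```text
t: 23.63
eef_pos: [454.5, -193.9, 209.9]
ee_rot: [-1.051, 1.43, -1.428]
ft_force: [-0.0, -0.6, -0.6]
width: 85.5
```

Run:
```python
from h import *
st()
p=grab("wrist","w27")
for n in ("punch_large_mid","punch_small_mid"):
    for r in vision.outline_of(p,n)[:2]: print(n,r["box"],r["conf"])
```

```text
t 23.63 pos [ 454.5 -193.9  209.9] jaw -0.303 ydir [-0.001  0.001 -1.   ] w 85.5 F [-0.  -0.6 -0.6] q [-0.52  0.34  1.69  0.    1.12 -0.22]
punch_large_mid [296.8, 194.6, 348.2, 269.9] 0.85
punch_small_mid [306.3, 290.7, 334.5, 366.6] 0.65
```

View pics/w27.png

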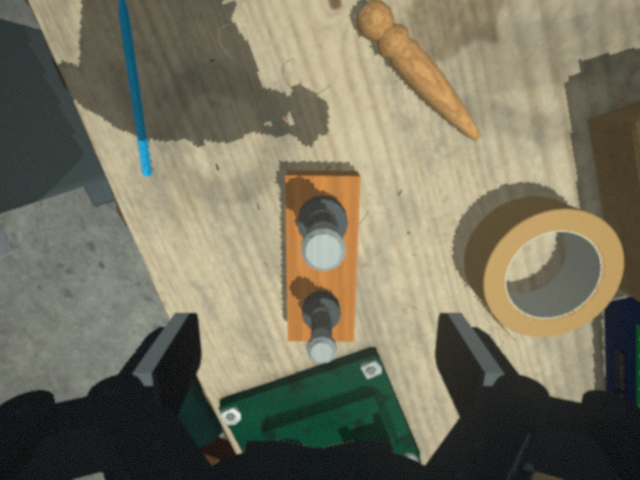

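Run:
```python
from h import *
p=grab("wrist")
a=ray(p,(323,250),111); b=ray(p,(321,349),99); print(a,b,np.hypot(*(a-b)[:2]),np.arctan2((a-b)[1],(a-b)[0]))
xy=a[:2]
overlay(p,[(xy,[(14.5,111),(20,46),(20,30),(14.5,100)]),(b[:2],[(16.5,30),(10,99)])],(240,160,400,380),"ov11",3.4 if 0 else 3)
```

```text
[ 455.52811253 -202.00913212  111.        ] [ 430.83977877 -277.58889917   99.        ] 79.5098422265408 1.255070358635289
```

View pics/ov11.png

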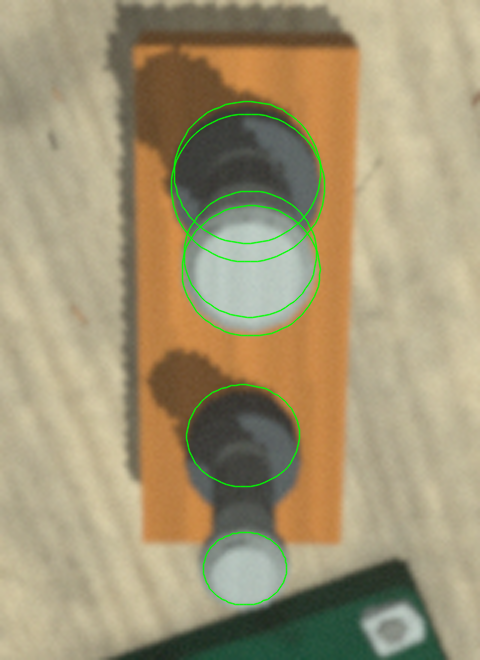

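Run:
```python
from h import *
p=grab("wrist")
for z in (0,45): print(ray(p,(485,275),z),ray(p,(455,260),z))
tgt2([455.5,-202,100],-0.31)
tgt2([455.5,-202,56],-0.31)
```

```text
[ 583.09198889 -309.11511441    0.        ] [ 559.25390071 -285.88028953    0.        ]
[ 569.67000557 -285.00497122   45.        ] [ 548.87188159 -264.73317908   45.        ]
shift [0.0073 0.1102 0.0029] turn [-0.0001  0.0046  0.    ]
shift [0.0073 0.1542 0.0029] turn [-0.0001  0.0046  0.    ]
```

apply_moves([
  [1,0.0073,0.02,0.003,0,0.0046,0],
  [1,0.0073,0.05,0.003,0,0.0046,0],
  [1,0.0073,0.08,0.003,0,0.0046,0],
  [1,0.0073,0.09,0.003,0,0.0046,0],
  [1,0.0073,0.09,0.003,0,0.0046,0],
  [1,0.0073,0.09,0.003,0,0.0046,0],
])

```text
t: 24.38
eef_pos: [455.5, -201.8, 120.2]
ee_rot: [-1.047, 1.434, -1.433]
ft_force: [0.1, -0.1, 0.8]
width: 85.3
```

Run:
```python
from h import *
st()
p=grab("wrist")
xy=[455.5,-202]
c=proj(p,[*xy,100]).astype(int)
overlay(p,[(xy,[(14.5,111),(20,46),(20,30),(14.5,100)])],(c[0]-90,c[1]-100,c[0]+90,c[1]+80),"ov12",3)
tgt2([455.5,-202,56],-0.31)
```

```text
t 24.38 pos [ 455.5 -201.8  120.2] jaw -0.309 ydir [-0.001  0.    -1.   ] w 85.3 F [ 0.1 -0.1  0.8] q [-0.54  0.47  1.78 -0.    0.89 -0.23]
shift [ 0.0001  0.0649 -0.0006] turn [-0.0008  0.0006  0.0002]
```

View pics/ov12.png

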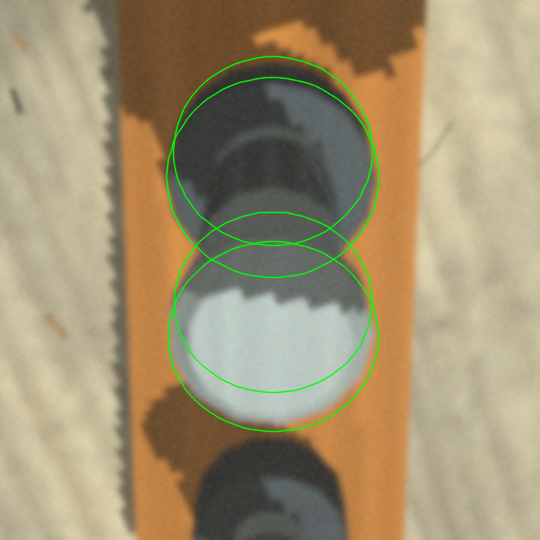

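apply_moves([
  [1,0,0.02,-0.0005,0,0,0],
  [1,0,0.045,-0.0005,0,0,0],
  [1,0,0.06,-0.0005,0,0,0],
  [1,0,0.065,-0.0005,0,0,0],
  [1,0,0.065,-0.0005,0,0,0],
  [0.3,0,0.065,-0.0005,0,0,0],
  [-0.4,0,0.065,-0.0005,0,0,0],
  [-1,0,0.065,-0.0005,0,0,0],
  [-1,0,0.065,-0.0005,0,0,0],
  [-1,0,0.065,-0.0005,0,0,0],
  [-1,0,0.065,-0.0005,0,0,0],
  [-1,0,0.065,-0.0005,0,0,0],
], newtons=60)

```text
t: 25.43
eef_pos: [455.5, -202.0, 56.5]
ee_rot: [-1.046, 1.432, -1.434]
ft_force: [-3.1, 0.3, 11.2]
width: 23.0
```

Run:
```python
from h import *
st()
p=grab("wrist","w29")
```

```text
t 25.43 pos [ 455.5 -202.    56.5] jaw -0.309 ydir [ 0.001 -0.001 -1.   ] w 23.0 F [-3.1  0.3 11.2] q [-0.54  0.58  1.83 -0.    0.73 -0.23]
```

View pics/w29.png

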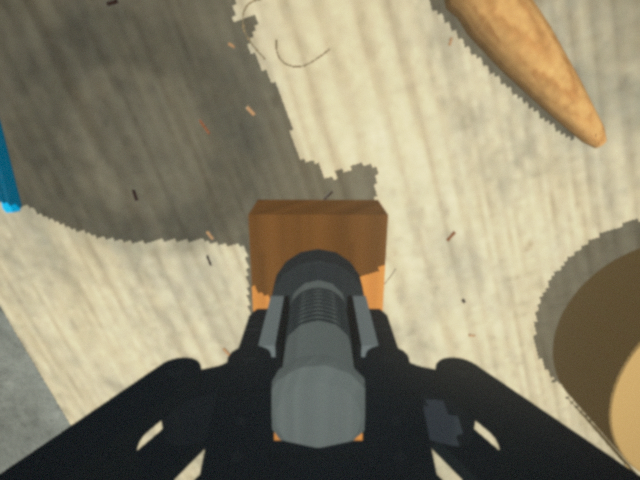

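apply_moves([
  [-1,0,0,0,0,0,0],
  [-1,0,0,0,0,0,0],
  [-1,0,-0.005,0,0,0,0],
  [-1,0,-0.012,0,0,0,0],
  [-1,0,-0.03,0,0,0,0],
  [-1,0,-0.06,0,0,0,0],
  [-1,0,-0.08,0,0,0,0],
  [-1,0,-0.08,0,0,0,0],
  [-1,0,-0.08,0,0,0,0],
], newtons=80)

```text
t: 26.23
eef_pos: [456.0, -202.2, 137.7]
ee_rot: [-1.045, 1.43, -1.436]
ft_force: [0.1, -0.1, -2.0]
width: 22.0
```

Run:
```python
from h import *
st(); s=readout.read_state()["eef_pos"]
p=grab("wrist","w30")
dz=s[2]-56.5
xy=s[:2]; c=proj(p,[*xy,100+dz]).astype(int); print(c)
overlay(p,[(xy,up([(14.5,111),(20,46),(20,30),(14.5,100)],dz))],(220,180,420,460),"ov13",2)
q=grab("scene"); c=proj(q,[455,-202,120]).astype(int)
cv2.imwrite("pics/s30.png",cv2.resize(q["pixels"][c[1]-50:c[1]+50,c[0]-70:c[0]+70,::-1],None,fx=5,fy=5,interpolation=cv2.INTER_CUBIC))
```

```text
t 26.23 pos [ 456.  -202.2  137.7] jaw -0.309 ydir [ 0.003 -0.002 -1.   ] w 22.0 F [ 0.1 -0.1 -2. ] q [-0.54  0.44  1.77 -0.    0.93 -0.23]
[318 388]
```

View pics/ov13.png

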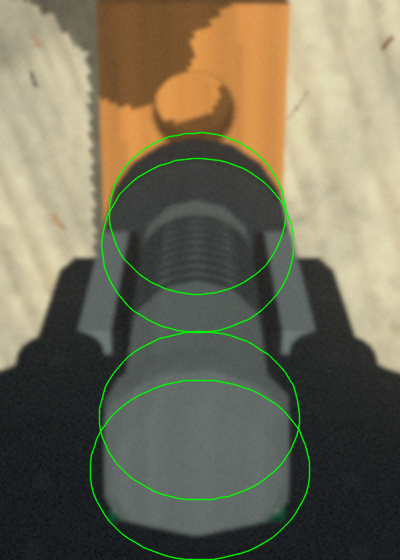

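View pics/s30.png

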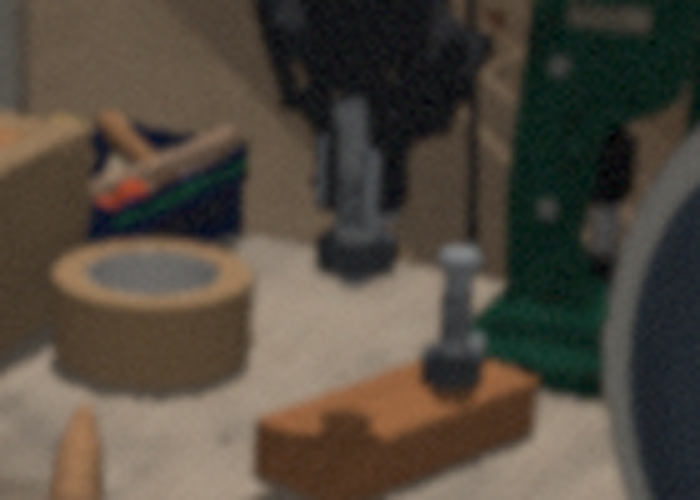

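Run:
```python
from h import *
tgt2([371.5,324,140],np.pi/2)
```

```text
shift [-0.4753 -0.0041 -0.2395] turn [-0.0000e+00 -1.8801e+00  2.0000e-04]
```

apply_moves([
  [-1,-0.015,-0.005,-0.007,0,-0.06,0],
  [-1,-0.045,-0.005,-0.022,0,-0.16,0],
  [-1,-0.08,-0.005,-0.04,0,-0.28,0],
  [-1,-0.115,-0.005,-0.058,0,-0.4,0],
  [-1,-0.15,-0.005,-0.075,0,-0.52,0],
  [-1,-0.185,-0.005,-0.093,0,-0.64,0],
  [-1,-0.22,-0.005,-0.11,0,-0.76,0],
  [-1,-0.255,-0.005,-0.128,0,-0.88,0],
  [-1,-0.29,-0.005,-0.146,0,-1.0,0],
  [-1,-0.32,-0.005,-0.162,0,-1.12,0],
  [-1,-0.35,-0.005,-0.178,0,-1.24,0],
  [-1,-0.37,-0.005,-0.188,0,-1.34,0],
])

```text
t: 27.33
eef_pos: [387.0, 210.3, 140.0]
ee_rot: [-1.531, 0.419, -0.416]
ft_force: [1.4, -0.1, -3.0]
width: 22.3
```

Run:
```python
from h import *
st();tgt2([371.5,324,140],np.pi/2)
```

```text
t 27.33 pos [387.  210.3 140. ] jaw 1.038 ydir [-0.002 -0.001 -1.   ] w 22.3 F [ 1.4 -0.1 -3. ] q [ 0.36  0.37  1.89  0.    0.88 -0.68]
shift [-0.071  -0.0001  0.0901] turn [ 0.0011 -0.5325 -0.0016]
```

apply_moves([
  [-1,-0.02,0,0.026,0,-0.12,0],
  [-1,-0.04,0,0.052,0,-0.24,0],
  [-1,-0.06,0,0.077,0.001,-0.36,-0.001],
  [-1,-0.071,0,0.09,0.001,-0.48,-0.0016],
  [-1,-0.071,0,0.09,0.001,-0.5325,-0.0016],
  [-1,-0.071,0,0.09,0.001,-0.5325,-0.0016],
  [-1,-0.071,0,0.09,0.001,-0.5325,-0.0016],
  [-1,-0.071,0,0.09,0.001,-0.5325,-0.0016],
])

```text
t: 28.0
eef_pos: [371.2, 323.2, 139.3]
ee_rot: [-1.572, 0.003, -0.001]
ft_force: [-0.3, -0.0, -2.5]
width: 22.0
```

Run:
```python
from h import *
st(); p=grab("wrist","w31"); s=readout.read_state()["eef_pos"]
P=[(6,-35.5),(9.5,-26.5),(20,-26.5),(20,-10.5),(14.5,54.5)]
xy=s[:2]
overlay(p,[(xy,up(P[:4],s[2])),([372,323.9],[(24,32.5),(16.8,32.5),(13.25,40)])],(200,120,440,440),"ov14",2.5 if 0 else 2)
q=grab("scene"); c=proj(q,[372,324,70]).astype(int)
b=(c[0]-70,c[1]-70,c[0]+70,c[1]+60)
overlay(q,[(xy,up(P,s[2])),([372,323.9],[(13.25,40)])],b,"sov14",4)
tgt([371.5,324,92],np.pi/2)
```

```text
t 28.0 pos [371.2 323.2 139.3] jaw 1.568 ydir [-0.001 -0.001 -1.   ] w 22.0 F [-0.3 -0.  -2.5] q [ 0.59  0.43  1.78 -0.    0.93 -0.97]
shift m [0.     0.0477 0.0008] turn [ 0.0005 -0.0025 -0.0006] dist 48 deg 0
```

View pics/ov14.png

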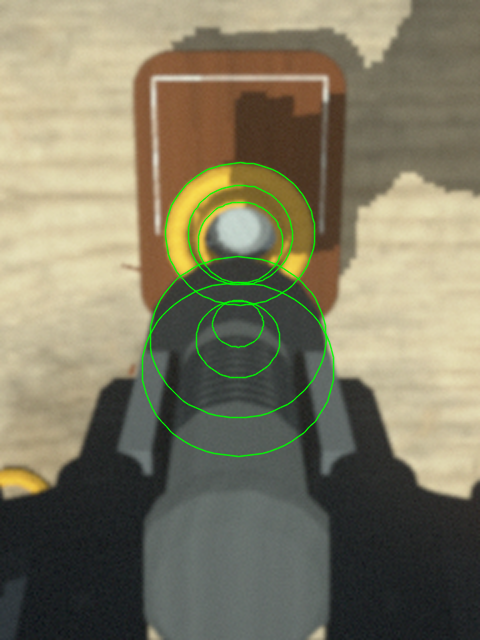

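View pics/sov14.png

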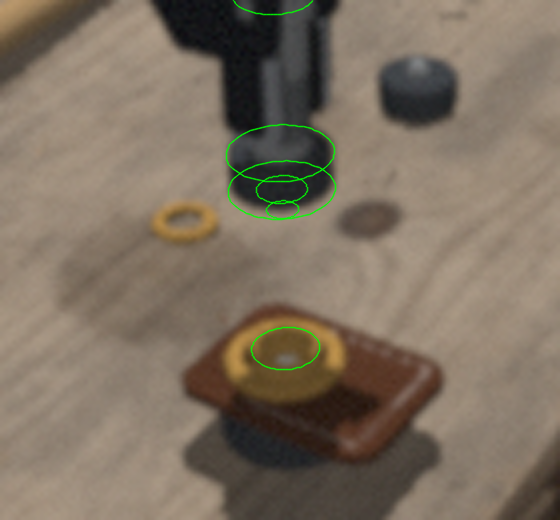

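apply_moves([
  [-1,0.0005,0.02,0.0008,0,-0.0025,0],
  [-1,0.0005,0.04,0.0008,0,-0.0025,0],
  [-1,0.0005,0.053,0.0008,0,-0.0025,0],
  [-1,0.0005,0.056,0.0008,0,-0.0025,0],
  [-1,0.0005,0.056,0.0008,0,-0.0025,0],
  [-1,0.0005,0.056,0.0008,0,-0.0025,0],
])

```text
t: 28.6
eef_pos: [372.3, 323.9, 84.2]
ee_rot: [-1.571, 0.001, -0.0]
ft_force: [-0.2, -0.6, -2.0]
width: 22.1
```

Run:
```python
from h import *
st(); p=grab("wrist","w32"); s=readout.read_state()["eef_pos"]
P=[(6,-35.5),(9.5,-26.5),(20,-26.5),(20,-10.5)]
xy=s[:2]
overlay(p,[([372,323.9],[(24,32.5),(13.25,40)]),(xy,up(P[2:3],s[2]))],(220,200,420,380),"ov15",3)
q=grab("scene"); c=proj(q,[372,324,50]).astype(int)
b=(c[0]-70,c[1]-60,c[0]+70,c[1]+60)
overlay(q,[],b,"sov15",5)
overlay(q,[(xy,up(P,s[2])),([372,323.9],[(11,40),(13.25,40)])],b,"sov15b",5)
```

```text
t 28.6 pos [372.3 323.9  84.2] jaw 1.57 ydir [-0. -0. -1.] w 22.1 F [-0.2 -0.6 -2. ] q [ 0.6   0.52  1.82 -0.    0.79 -0.97]
```

View pics/ov15.png

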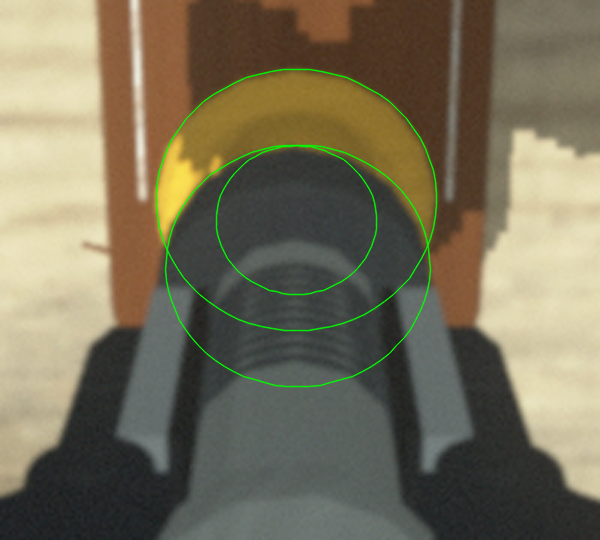

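View pics/sov15.png

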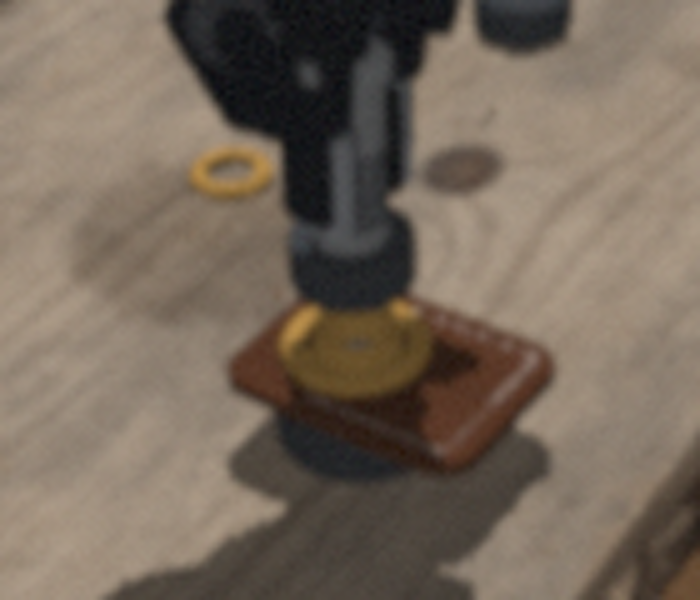

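View pics/sov15b.png

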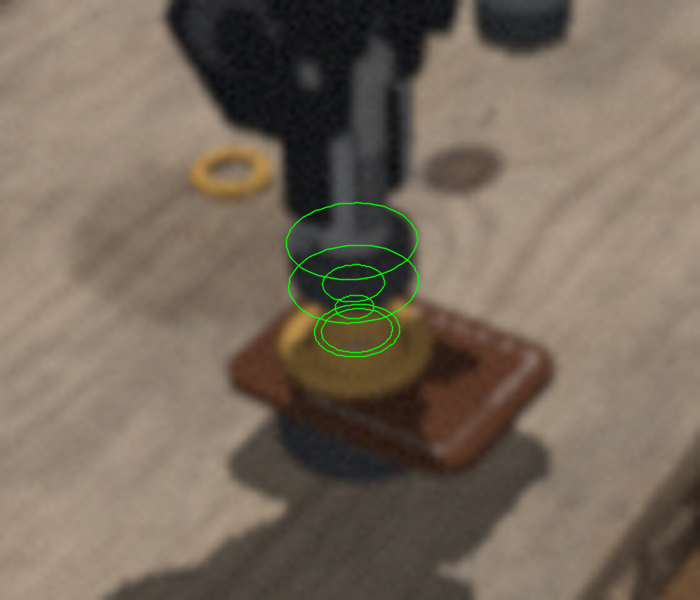

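apply_moves([
  [-1,-0.0005,0.004,0,0,0,0],
  [-1,-0.0005,0.008,0,0,0,0],
  [-1,-0.0005,0.011,0,0,0,0],
  [-1,-0.0005,0.012,0,0,0,0],
  [-1,-0.0005,0.012,0,0,0,0],
])

```text
t: 29.12
eef_pos: [371.8, 324.1, 72.2]
ee_rot: [-1.571, 0.0, -0.0]
ft_force: [-0.5, -0.5, -1.8]
width: 22.0
```

Run:
```python
from h import *
st(); p=grab("wrist","w33"); s=readout.read_state()["eef_pos"]
overlay(p,[],(220,200,420,380),"ov16",3)
q=grab("scene"); c=proj(q,[372,324,50]).astype(int)
overlay(q,[],(c[0]-70,c[1]-60,c[0]+70,c[1]+60),"sov16",5)
```

```text
t 29.12 pos [371.8 324.1  72.2] jaw 1.57 ydir [-0. -0. -1.] w 22.0 F [-0.5 -0.5 -1.8] q [ 0.6   0.55  1.83 -0.    0.76 -0.97]
```

View pics/ov16.png

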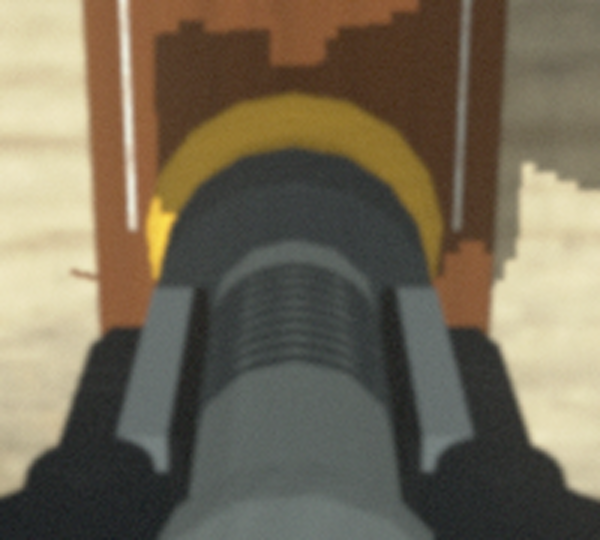

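View pics/sov16.png

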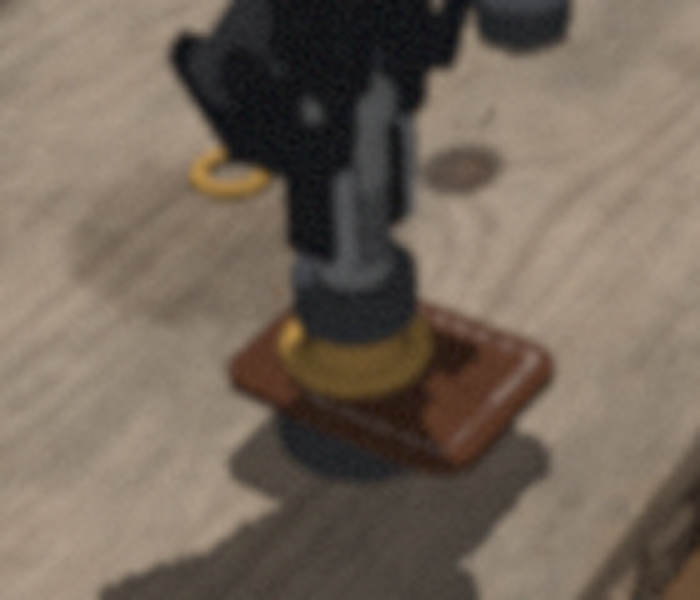

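apply_moves([
  [-1,0,0.002,0,0,0,0],
  [-1,0,0.004,0,0,0,0],
  [-1,0,0.0045,0,0,0,0],
  [-1,0,0.0045,0,0,0,0],
])

```text
t: 29.55
eef_pos: [371.9, 324.1, 67.8]
ee_rot: [-1.571, 0.0, -0.0]
ft_force: [-0.6, -0.2, -2.8]
width: 22.4
```

apply_moves([
  [-1,0,0.001,0,0,0,0],
  [-1,0,0.0015,0,0,0,0],
  [-1,0,0.0015,0,0,0,0],
])

```text
t: 29.8
eef_pos: [372.0, 324.2, 66.4]
ee_rot: [-1.571, 0.0, -0.001]
ft_force: [-0.4, 0.7, -2.3]
width: 21.8
```

apply_moves([
  [-1,0,0.0006,0,0,0,0],
  [-1,0,0.001,0,0,0,0],
  [-1,0,0.001,0,0,0,0],
])

```text
t: 30.05
eef_pos: [371.9, 324.2, 65.3]
ee_rot: [-1.571, 0.0, -0.001]
ft_force: [-0.6, -0.1, -2.1]
width: 21.4
```

apply_moves([
  [-1,0,0.0006,0,0,0,0],
  [-1,0,0.001,0,0,0,0],
  [-1,0,0.001,0,0,0,0],
])

```text
t: 30.3
eef_pos: [371.9, 324.1, 64.2]
ee_rot: [-1.571, 0.0, -0.0]
ft_force: [-0.9, -0.3, -3.4]
width: 21.2
```

apply_moves([
  [-1,0,0.0006,0,0,0,0],
  [-1,0,0.001,0,0,0,0],
  [-1,0,0.001,0,0,0,0],
])

```text
t: 30.55
eef_pos: [372.0, 324.2, 63.8]
ee_rot: [-1.57, -0.0, -0.001]
ft_force: [-3.2, -1.5, 14.8]
width: 21.1
```

apply_moves([
  [-1,0,-0.0006,0,0,0,0],
  [-1,0,-0.0006,0,0,0,0],
  [-0.3,0,-0.0006,0,0,0,0],
  [0,0,-0.0006,0,0,0,0],
  [0.5,0,-0.0006,0,0,0,0],
  [1,0,-0.0006,0,0,0,0],
  [1,0,-0.0006,0,0,0,0],
  [1,0,-0.0006,0,0,0,0],
  [1,0,-0.0006,0,0,0,0],
])

```text
t: 31.3
eef_pos: [372.0, 324.2, 64.4]
ee_rot: [-1.571, -0.0, -0.001]
ft_force: [0.5, -0.3, -0.5]
width: 85.4
```

Run:
```python
from h import *
st(); p=grab("wrist","w34")
q=grab("scene"); c=proj(q,[372,324,60]).astype(int)
overlay(q,[],(c[0]-70,c[1]-60,c[0]+70,c[1]+60),"sov17",5)
```

```text
t 31.3 pos [372.  324.2  64.4] jaw 1.57 ydir [ 0.001  0.    -1.   ] w 85.4 F [ 0.5 -0.3 -0.5] q [ 0.6   0.56  1.84 -0.    0.74 -0.97]
```

View pics/w34.png

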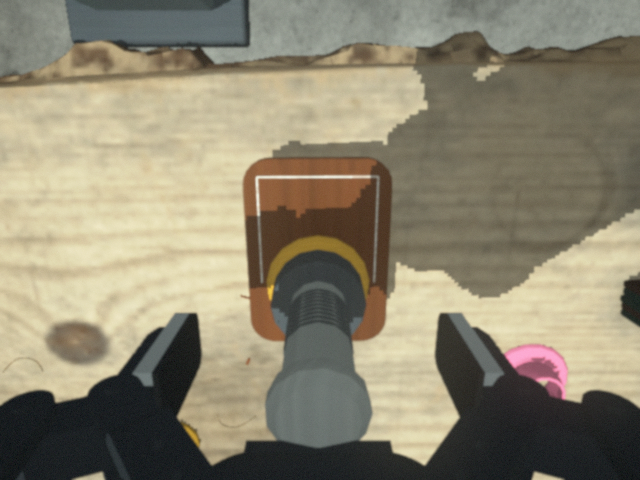

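View pics/sov17.png

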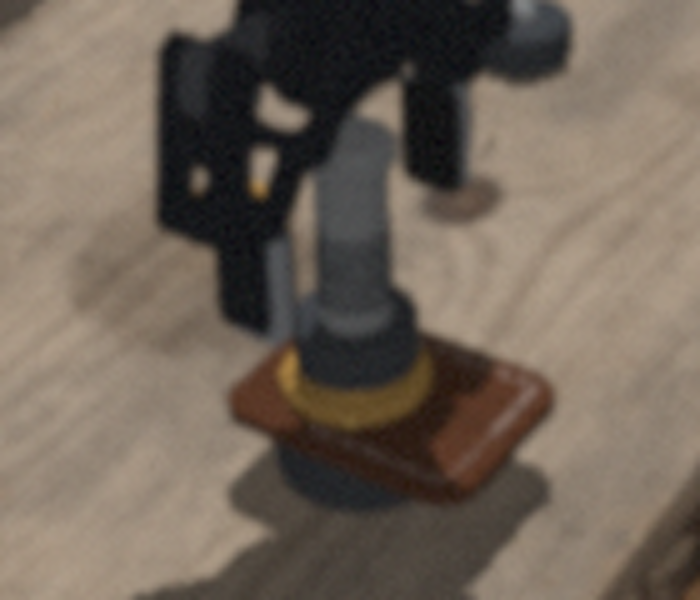

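Punch stands upright, released. Retreat straight up.

apply_moves([
  [1,0,-0.02,0,0,0,0],
  [1,0,-0.05,0,0,0,0],
  [1,0,-0.08,0,0,0,0],
  [1,0,-0.11,0,0,0,0],
  [1,0,-0.13,0,0,0,0],
  [1,0,-0.15,0,0,0,0],
  [1,0,-0.15,0,0,0,0],
  [1,0,-0.15,0,0,0,0],
  [1,0,-0.15,0,0,0,0],
])

```text
t: 32.15
eef_pos: [371.6, 323.9, 213.9]
ee_rot: [-1.571, 0.0, -0.001]
ft_force: [1.5, -0.1, -0.4]
width: 85.3
```

Run:
```python
from h import *
st(); p=grab("wrist","w35"); xy=[372,323.9]
c=proj(p,[372,323.9,60]).astype(int)
overlay(p,[(xy,[(28,0),(24,32.5),(20,40),(20,56),(14.5,121)])],(c[0]-90,c[1]-90,c[0]+90,c[1]+100),"ov18",3)
q=grab("scene"); c=proj(q,[372,324,60]).astype(int)
overlay(q,[(xy,[(20,40),(20,56),(14.5,121),(14.5,110)])],(c[0]-70,c[1]-70,c[0]+70,c[1]+50),"sov18",5)
t=grab("top","top_end"); c=proj(t,[372,324,60]).astype(int)
overlay(t,[(xy,[(20,56),(14.5,121)])],(c[0]-50,c[1]-50,c[0]+50,c[1]+50),"tov18",5)
```

```text
t 32.15 pos [371.6 323.9 213.9] jaw 1.57 ydir [ 0. -0. -1.] w 85.3 F [ 1.5 -0.1 -0.4] q [ 0.6   0.33  1.69 -0.    1.13 -0.97]
```

View pics/ov18.png

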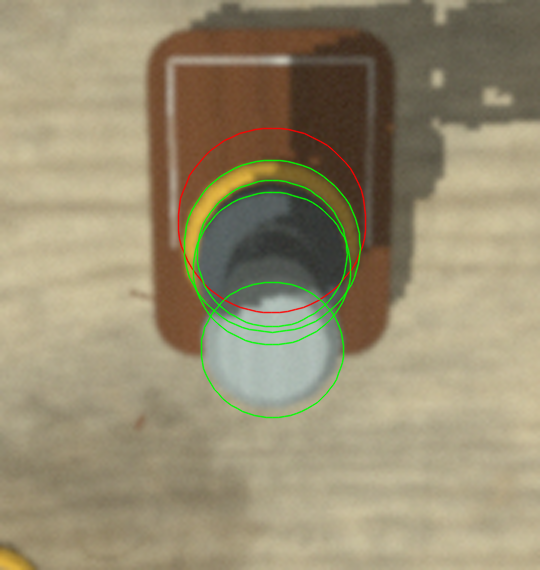

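View pics/sov18.png

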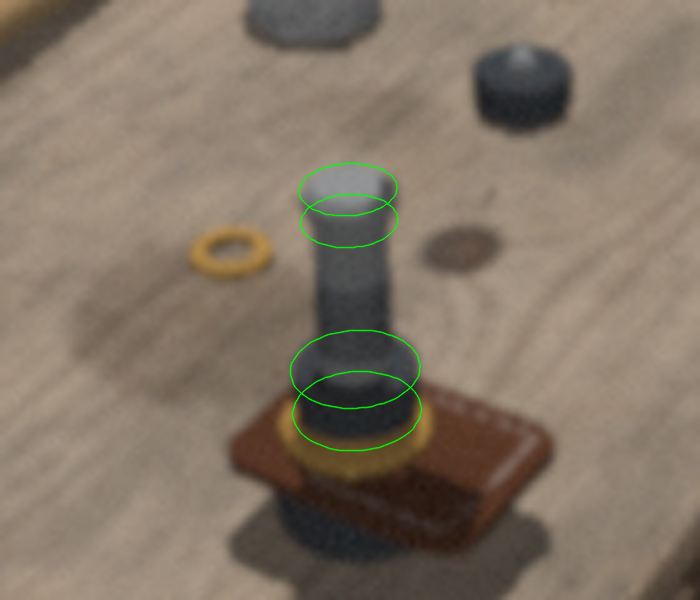

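View pics/tov18.png

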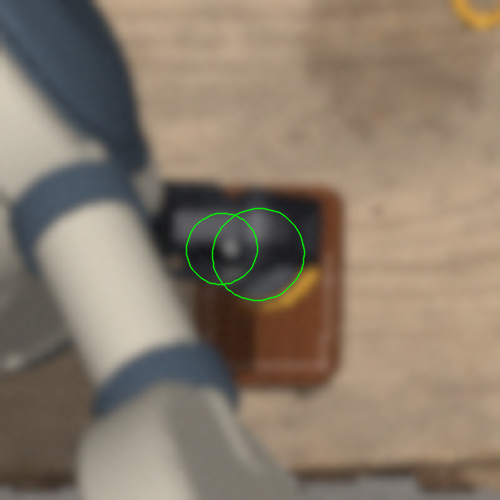

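Models overlay the final stack: the punch head at scene-crop (348,190) fits 121 mm height, upright and centred, and the gripper is clear. Handing in.

Run:
```python
from h import *
print(bot.sign_off()); st()
```

```text
the job is handed in; nothing more can be done
None
the job is handed in; nothing more can be done
```

I built the stack on the larger die in the order asked: brass grommet barrel-up, pattern over the barrel, larger washer, then the larger punch upright on top. I handed it in at about 32 s, well under the 138 s limit. The hand-in gives no verdict, so the checks below are all I have.

**Final checks:**
- In the last wrist and scene pictures the punch stands upright and centred. Its head fits the expected 121 mm height, so the shoulder rests on the barrel's lip.
- Just before the punch went on, the washer and barrel fitted their models to about 1 mm at the die axis. The pattern was flat, with its hole about 0.7 mm off that axis.
- I never gripped or moved the small washer, small punch or small die. I saw no sign they had moved, but did not measure them again at the end.
- The gripper is open and clear, about 90 mm above the punch.

**What disagreed:**
- The punch made contact about 2 mm lower than I calculated, probably because it shifted a little in the grip when picked up.
- Some model outlines came out a few percent larger than the images, most on the punch head. I put this down to camera calibration or chamfered edges.
- The final overhead view was partly blocked by the arm, so it confirms little.

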